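Copy a fence angle with a bevel gauge

TASK

Copy the fence angle of the green slide-cutting board onto the white one with the blue bevel gauge: push the bevel gently into the green board's corner until stock and blade lie flush on the rail and on the fence's black facing, and press its red lever flat to lock it there. Then carry it to the white board and slide it along the rail into that corner so that the locked blade swings the fence round until its facing lies flush along the blade, and leave the bevel there. Touch the fences with nothing but the bevel and force neither, do not shift the green one, and leave everything else where it is.

Things in the scene. Friction and masses are not known exactly. Their poses are not given: they have to be found in the camera images.
- bevel: bevel gauge, loose, 0.45 kg: blue stock 22 mm wide, 26 mm high, half-round nose (radius 11 mm) at the pivot. Origin on the pivot axis at its underside; x along the stock from the pivot to the square end at x = 83 mm; z up. Grip the stock across its width near x = 46 mm
- bevel_blade: the bevel's steel blade, 22 mm wide, 5 mm thick (0.5 to 5.5 mm above the underside). Origin as the bevel's; x along the blade to its end at 65 mm; outer edge at y = +11 mm. It starts 1.45 to 1.6 rad counter-clockwise from the stock's x, wider than the corner. Lever up: gives way to about 1 N at the tip and stays where put. Lever down: held by friction up to about 0.2 N m (3 N at the tip)
- blade_tip (a point): point on the blade's outer edge, 62 mm from the pivot
- bevel_lever (a joint): angle of the red locking lever: about 0.72 rad = up, unlocked; 0 = flat along the stock, locked. It pivots 33.5 mm above the bevel's underside, above the blade's pivot; its pad must be pushed down with 10 to 15 N until it snaps flat, and it then stays down. Flat, it reaches to x = 46 mm of the stock, the pad's top 39.5 mm above the underside
- lever_pad (a point): middle of the top of the red pad near the lever's free end, 40 mm from the lever's pivot
- master_board: the green cutting board, screwed down, 122 x 116 x 8 mm. Origin on the desk under the corner where rail and fence meet; x along the rail, y into the bed, z up. The aluminium rail (x = 6 to 104 mm, top 16 mm above the desk) has its inner face on the line y = 0
- master_fence: green board's clamped aluminium fence (red knob): bar 92 mm long, top 26 mm above the desk, knob 39 mm. Origin at the corner on the board; x along the bar, which fills y = 0 to 14 mm; bed at y < 0. A black facing strip (x = 14 to 92 mm), parallel to it, stands 1 to 13 mm proud into the bed; its setting varies, is not measured and must be felt. At 1.05 to 1.25 rad counter-clockwise from the rail
- master_tip (a point): point on the green fence's bar (y = 0), 88 mm from the corner
- board: the white cutting board, built like the green one, screwed down with its rail parallel to the green board's; origin and axes as there
- fence: the white board's aluminium fence (black knob), sizes and axes as the green one's, with its own facing strip (again 1 to 13 mm proud, not measured); starts 0.8 to 0.92 rad from the rail. Its clamp is nipped up: it turns only against a drag of about 0.1 N m (1 to 2 N where the blade's tip pushes it, 5 to 7 N where the bevel's nose pushes it close to the corner) and stays where put
- slide_case: green slide box 70 x 98 x 31 mm, to be left alone
- vial_teal: vial with a teal cap, 25 mm wide, 53 mm high, to be left alone
- stain: brown bottle 48 mm wide, 90 mm high, to be left alone

How it is judged (in metres and radians):
On the way, in this order (a step that is already met when the one before it is completed fails the run):
1. the unlocked bevel lies seated in the green corner: stock flush on the rail, blade flush on the fence's facing (angle between the x axis of bevel and the x axis of master_board, either way round below 0.03 rad and y of bevel in the frame of master_board between 0.0085 and 0.0135 m and angle between the x axis of bevel_blade and the x axis of master_fence, either way round below 0.03 rad and y of blade_tip in the frame of master_fence above -0.0165 m and z of bevel in the frame of master_board below 0.012 m and y of bevel in the frame of master_fence below 0 m and x of blade_tip in the frame of master_fence above 0.05 m and value of joint bevel_lever above 0.6 rad), for 0.2 s.
2. the lever is pressed flat while the bevel still lies seated in the green corner (angle between the x axis of bevel and the x axis of master_board, either way round below 0.03 rad and y of bevel in the frame of master_board between 0.0085 and 0.0135 m and angle between the x axis of bevel_blade and the x axis of master_fence, either way round below 0.03 rad and y of blade_tip in the frame of master_fence above -0.0165 m and z of bevel in the frame of master_board below 0.012 m and y of bevel in the frame of master_fence below 0 m and x of blade_tip in the frame of master_fence above 0.05 m and value of joint bevel_lever below 0.08 rad), for 0.2 s.
At the end, for the whole second after the job is handed in: the white fence stands at the green fence's angle within 0.035 rad (2 degrees); the bevel, lever down, lies still in the white corner, stock within 0.03 rad and 2.5 mm of the rail, blade within 0.03 rad of the fence's direction and at its facing (tip within 16.5 mm of the bar) (angle between the x axis of fence and the x axis of master_fence, either way round below 0.035 rad and angle between the x axis of bevel and the x axis of board, either way round below 0.03 rad and y of bevel in the frame of board between 0.0085 and 0.0135 m and angle between the x axis of bevel_blade and the x axis of fence, either way round below 0.03 rad and y of blade_tip in the frame of fence above -0.0165 m and z of bevel in the frame of board below 0.012 m and y of bevel in the frame of fence below 0 m and x of blade_tip in the frame of fence above 0.05 m and value of joint bevel_lever below 0.08 rad and linear speed of bevel below 0.01 m/s and angular speed of fence below 0.05 rad/s); the robot touches nothing.
It fails at once if the robot itself touches the white fence (contact force between any of the fingers, the arm and fence above 1 N).
It fails at once if the robot itself touches the green fence (contact force between any of the fingers, the arm and master_fence above 1 N).
It fails at once if the bevel is forced against a fence with more than 18 N (contact force between bevel and fence above 18 N or contact force between bevel and master_fence above 18 N).
It fails at once if the green fence is shifted (distance of master_tip from where it was at the start of the episode above 0.0015 m).
It fails at once if a bystander is moved by more than 20 mm (distance of any of slide_case, stain, vial_teal from where it was at the start of the episode above 0.02 m).
It also fails if it takes over 72 s, if anything falls off the work surface, if the arm or the gripper's body presses on something with over 40 N, if the wrist force passes 120 N, or if a joint passes its speed limit or range.

ROBOT

A 6-joint arm with a two-finger parallel gripper is mounted at the origin on the work surface; the furniture and walls round the work are solid. World frame = base frame: x ahead of the robot, y to its left, z up, the work surface at z = 0. Lengths are in m, angles in degrees, forces in N, time in s.
With the tool pointing down it reaches from about 0.35 to 0.875 m from the base axis. Payload 4.2 kg.
Tool frame: the origin (TCP) lies on the centre line of the jaws, within the pads' length; the fingertips stand tip_reach ahead of it and the grasp point (between the pads) is the TCP (tip_reach is the distance from the TCP to the fingertips, in m); z points along the fingers, y is the line along which they close (so a half turn about z gives the same grasp; the last joint's range is limited). The gripper opens to 87 mm and grips with 3 to 60 N. Pads are 19 mm wide; open, the fingers measure 117 mm over their backs; the gripper's body (75 mm by 190 mm) begins 51 mm behind the grasp point.
Start: joints at [-61.501, 22.042, 0.453, 0, -68.411, -14.817], TCP at [0.148, -0.607, 0.242] pointing down, gripper open.
Joint ranges: [-179.83, 179.83], [-69.29, 118.12], [-61.27, 80.66], [-181.25, 117.63], [-171.15, -9.14], [-177.46, 177.46]. Speed limits (degrees/s): [159.86, 159.86, 180, 180, 180, 180].

INTERFACE

Orientations are given as a 3x3 rotation matrix whose columns are the frame's x, y, z axes.
In Python, from station import sense, capture, finish_job, tip_reach gives the robot as it stands.
- The arm moves only by the tool arm_command, never from a script. Its argument "deltas" is a list of rows, each a list of 7 numbers: the turn, a rotation vector about the tool's x, y, z in rad, then the shift along the tool's x, y, z in cm, then the closure, from -1 (fully open) to 1 (shut), so that 0 is half open. In form: [[rx, ry, rz, dx, dy, dz, hand], ...]. A call has 1 to 8 rows; each row is the pose to reach, as a shift and turn from the pose commanded when the call began, along the tool's axes at that moment; what a row does not reach only later rows make up. A row lasts 1/12 s, in which the tool goes at most 41.7 mm and 7.16 degrees, less where a joint would pass 70% of its speed; a pose out of reach is approached as far as the arm can. A call with a gripper value outside its range is refused whole. The fingers move at their own pace and stop on an object; the grip force is fixed at half the most. Time passes only in rows, so rows that repeat a pose let the fingers close. It gives the time, the measured TCP pose, the force, the opening and the grip force at its end, in the units of the state.
- sense(): the state, without advancing time (a new reading comes with each control period).
- capture(name): name is "side" or "top" or "wrist"; returns a dict with "pixels" (384x512x3 uint8, blue, green, red), "fovy" (degrees; the focal length in pixels is half the picture's height over the tangent of half this angle, whatever the lens; pixels are square), "cx", "cy" (the principal point, pixels), "rvec" (rotation vector, rad) and "tvec" (3), from world to camera coordinates, as OpenCV has them. Camera axes: x right, y down, z forward; pixel columns grow to the right and rows downward; lengths in m; the calibration is good to about 2 mm. A picture is of the moment at which its call begins. There is no depth.
- finish_job(): hands the job in; it is judged then, once.
The state is a dict: "time_s": time; "joints": joint angles; "joint_velocities": joint speeds; "effort": joint torques, N m; "tcp_pos": TCP position; "ee_rot": TCP orientation; "wrist_force": force on the tool from outside, world axes, zero at the start; "moment": the same for the moment, N m; "gripper_width": opening from 0.0 (shut) to 1.0 (fully open); "gripper_force": force on a finger pad.
Only numpy, scipy, OpenCV 4.12 (cv2) and the standard library are available. Lean on these libraries where they do the work, as an engineer would, in place of code of your own. Each camera call takes 0.05 s, during which the arm holds its last target. There are 200 camera calls.

## Working session

There is one attempt and no reset: what is moved stays moved. The work goes in short steps, Python scripts to look and compute and a tool call to move; the robot and the scene stay as the last step left them, time stands still between calls to the robot, and variables do not carry over. Pictures are saved under pics/ and viewed, at most 10 in all, crops included, and the job is handed in when it is done.

Besides the shell and the picture viewer there is one more tool, called as name([rows], argument=value, ...), one row to a line, values as JSON. arm_command: Moves the arm, as the interface text tells. Its arguments: {"type":"object","properties":{"deltas":{"type":"array"}},"required":["deltas"]}

```bash
ls; mkdir -p pics; cat > h.py <<'E'
import numpy as np, cv2
from station import sense, capture, finish_job, tip_reach
def cam(n):
    c=capture(n); c['R']=cv2.Rodrigues(np.array(c['rvec'],float))[0]; c['t']=np.array(c['tvec'],float).ravel()
    c['f']=192/np.tan(np.radians(c['fovy'])/2); return c
def ray(c,uv,z):
    uv=np.atleast_2d(np.array(uv,float)); d=np.c_[(uv[:,0]-c['cx'])/c['f'],(uv[:,1]-c['cy'])/c['f'],np.ones(len(uv))]@c['R']
    o=-c['R'].T@c['t']; return o+d*((z-o[2])/d[:,2])[:,None]
def proj(c,p):
    q=np.atleast_2d(p)@c['R'].T+c['t']; return q[:,:2]/q[:,2:]*c['f']+[c['cx'],c['cy']]
E
python3 - <<'E'
from h import *
s=sense(); print(s['tcp_pos'],np.round(s['ee_rot'],3),tip_reach if not callable(tip_reach) else tip_reach(),s['wrist_force'],s['time_s'])
for n in('side','top'):
    c=cam(n); print(n,-c['R'].T@c['t'],c['f'],np.round(c['R'],2).tolist()); cv2.imwrite(f'pics/{n}0.png',c['pixels'])
a=cv2.imread('pics/top0.png'); cv2.imwrite('pics/top0b.png',cv2.resize(a,(800,600),interpolation=cv2.INTER_CUBIC))
E
```

```text
pics
[ 0.14773356 -0.60671033  0.24046117] [[-0.972 -0.236 -0.001]
 [-0.236  0.972  0.002]
 [ 0.     0.002 -1.   ]] 0.019 [ 0.82222868  0.16061813 -0.12637616] 0.0
side [ 0.42641451 -0.6083997   0.52573294] 374.3494223282209 [[0.99, -0.14, 0.02], [-0.06, -0.55, -0.83], [0.13, 0.82, -0.56]]
top [0.2996913  0.11101019 1.03614532] 407.9867779510515 [[-0.01, -1.0, 0.0], [-0.98, 0.01, -0.22], [0.22, -0.01, -0.98]]
```

View pics/top0b.png

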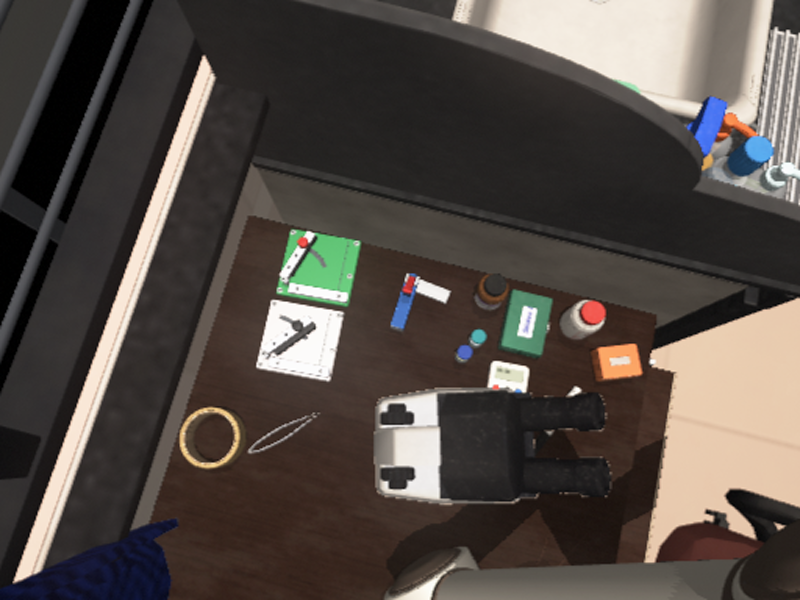

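Top view (800x600 px): green board at about (320,265) with its rail along the lower edge, white board at (300,340), bevel stock at (405,300) with its blade to the right, bystanders further right.

```bash
python3 - <<'E'
from h import *
c=cam('top'); a=c['pixels']; h=cv2.cvtColor(a,cv2.COLOR_BGR2HSV)
print(c['cx'],c['cy'])
def big(m,roi,z,n):
    M=np.zeros_like(m); x0,y0,x1,y1=roi; M[y0:y1,x0:x1]=m[y0:y1,x0:x1]
    M=cv2.morphologyEx(M,cv2.MORPH_CLOSE,np.ones((5,5),np.uint8))
    k=max(cv2.findContours(M,0,1)[0],key=cv2.contourArea); r=cv2.minAreaRect(k); b=cv2.boxPoints(r)
    print(n,r,np.round(ray(c,b,z)[:,:2],4).tolist(),'ctr',np.round(ray(c,r[0],z),4))
sc=512/800
R=lambda *v:[int(i*sc) for i in v]
big(cv2.inRange(h,(45,90,40),(80,255,255)),R(265,215,375,315),.008,'green')
big(cv2.inRange(h,(0,0,140),(180,60,255)),R(245,297,355,390),.008,'white')
big(cv2.inRange(h,(100,120,50),(125,255,255)),R(380,260,440,340),.026,'blue')
big(cv2.inRange(h,(0,0,140),(180,60,255)),R(412,270,460,310),.005,'blade')
b=a[int(205*sc):int(390*sc),int(240*sc):int(470*sc)]
cv2.imwrite('pics/crop1.png',cv2.resize(b,None,fx=5,fy=5,interpolation=cv2.INTER_CUBIC))
E
```

```text
254.8774851165855 191.66539476275275
green ((203.68002319335938, 170.760009765625), (47.583534240722656, 43.290283203125), 10.30484676361084) [[0.5444, 0.3072], [0.6602, 0.29], [0.635, 0.166], [0.5204, 0.186]] ctr [[0.5893 0.2373 0.008 ]]
white ((191.57693481445312, 217.11538696289062), (48.636802673339844, 45.89117431640625), 11.309932708740234) [[0.4229, 0.3368], [0.5391, 0.3178], [0.5124, 0.1945], [0.3974, 0.2164]] ctr [[0.4672 0.2664 0.008 ]]
blue ((257.9898986816406, 195.36521911621094), (8.833187103271484, 27.804462432861328), 17.52556800842285) [[0.4874, 0.1183], [0.5559, 0.0962], [0.5487, 0.0748], [0.4803, 0.0972]] ctr [[0.5178 0.0967 0.026 ]]
blade ((275.4226989746094, 185.2989959716797), (23.962169647216797, 9.138115882873535), 23.96249008178711) [[0.5508, 0.0839], [0.5732, 0.0738], [0.5463, 0.0174], [0.5242, 0.0277]] ctr [[0.5486 0.0506 0.005 ]]
```

View pics/crop1.png

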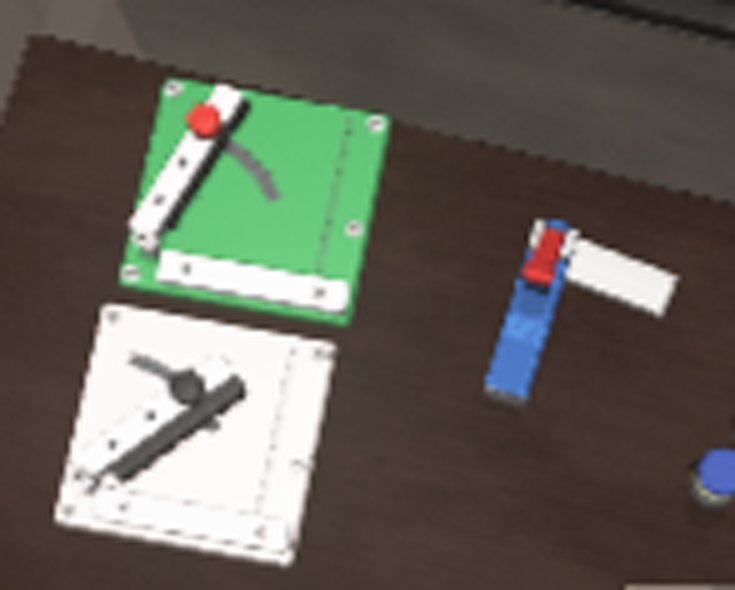

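```bash
cat >> h.py <<'E'
def row(pos,yaw):
    s=sense(); R=np.array(s['ee_rot']); y=np.radians(yaw)
    T=np.c_[[np.cos(y),np.sin(y),0],[np.sin(y),-np.cos(y),0],[0,0,-1]]
    r=cv2.Rodrigues(R.T@T)[0].ravel(); d=R.T@(np.array(pos)-s['tcp_pos'])*100
    print('row',np.round(r,4),np.round(d,3),'t',round(s['time_s'],2),'tcp',np.round(s['tcp_pos'],4),'yaw',round(np.degrees(np.arctan2(R[1,0],R[0,0])),2),'F',np.round(s['wrist_force'],2),'w',round(s['gripper_width'],3))
E
python3 -c "
from h import *
row([.518,.097,.2],162)"
```

```text
row [ 0.0017 -0.0006  0.5528] [-52.616  59.628   4.165] t 0.15 tcp [ 0.1478 -0.6068  0.2407] yaw -166.32 F [-0.76 -0.15  1.7 ] w 1.0
```

arm_command([
  [0, 0, 0, -2.2, 2.5, 0, -1],
  [0, 0, 0, -4.7, 5.3, 0, -1],
  [0, 0, 0, -7.3, 8.3, 0, -1],
  [0, 0, 0, -9.9, 11.2, 0, -1],
  [0, 0, 0, -12.5, 14.1, 0, -1],
  [0, 0, 0, -15.1, 17.0, 0, -1],
  [0, 0, 0, -17.7, 20.0, 0, -1],
  [0, 0, 0, -20.3, 23.0, 0, -1],
])

```text
time_s: 0.82
tcp_pos: [0.2909, -0.334, 0.2414]
ee_rot: [[-0.972, -0.236, 0.0], [-0.236, 0.972, 0.0], [-0.0, 0.0, -1.0]]
wrist_force: [0.6, -0.1, -0.8]
gripper_width: 0.997
gripper_force: 0.0
```

arm_command([
  [0, 0, 0, -2.6, 2.9, 0, -1],
  [0, 0, 0, -5.2, 5.8, 0, -1],
  [0, 0, 0, -7.8, 8.7, 0, -1],
  [0, 0, 0, -10.4, 11.6, 0, -1],
  [0, 0, 0, -13.0, 14.5, 0, -1],
  [0, 0, 0, -15.6, 17.4, 0, -1],
  [0, 0, 0, -18.0, 20.2, 0, -1],
  [0, 0, 0, -20.2, 22.8, 0, -1],
])

```text
time_s: 1.48
tcp_pos: [0.4335, -0.0643, 0.2416]
ee_rot: [[-0.971, -0.238, 0.0], [-0.238, 0.971, 0.0], [-0.0, 0.0, -1.0]]
wrist_force: [0.5, -0.3, 0.1]
gripper_width: 0.998
gripper_force: 0.0
```

```bash
python3 -c "
from h import *
row([.518,.097,.2],162)"
```

```text
row [2.00e-04 4.00e-04 5.54e-01] [-12.039  13.66    4.168] t 1.48 tcp [ 0.4335 -0.0643  0.2416] yaw -166.26 F [ 0.51 -0.3   0.15] w 0.998
```

arm_command([
  [0, 0, 0.1, -2.2, 2.5, 0.6, -1],
  [0, 0, 0.2, -4.4, 5.0, 1.4, -1],
  [0, 0, 0.3, -6.6, 7.5, 2.2, -1],
  [0, 0, 0.4, -8.8, 10.0, 3.0, -1],
  [0, 0, 0.5, -10.6, 12.1, 3.7, -1],
  [0, 0, 0.554, -12.0, 13.6, 4.1, -1],
  [0, 0, 0.554, -12.0, 13.6, 4.1, -1],
  [0, 0, 0.554, -12.0, 13.6, 4.1, -1],
])

```text
time_s: 2.15
tcp_pos: [0.5173, 0.0948, 0.1997]
ee_rot: [[-0.951, 0.308, -0.002], [0.308, 0.951, -0.001], [0.002, -0.001, -1.0]]
wrist_force: [-0.3, 0.4, 0.7]
gripper_width: 1.002
gripper_force: 0.0
```

```bash
python3 - <<'E'
from h import *
row([.518,.097,.2],162)
c=cam('wrist'); print(-c['R'].T@c['t'],c['f'],c['R'].round(2).tolist(),proj(c,[[.518,.097,.026],[.552,.085,.026],[.53,.3,0]]))
cv2.imwrite('pics/w1.png',c['pixels'])
E
```

```text
row [-0.0013 -0.0015  0.001 ] [ 0.003  0.234 -0.035] t 2.15 tcp [0.5173 0.0948 0.1997] yaw 162.06 F [-0.29  0.41  0.71] w 1.002
[0.45170537 0.11512369 0.34236538] 274.3388023751038 [[0.31, 0.95, -0.0], [0.92, -0.3, 0.25], [0.24, -0.08, -0.97]] [[259.68094189 180.90227315]
 [258.82305202 209.98740127]
 [420.48145868 135.55748369]]
```

View pics/w1.png

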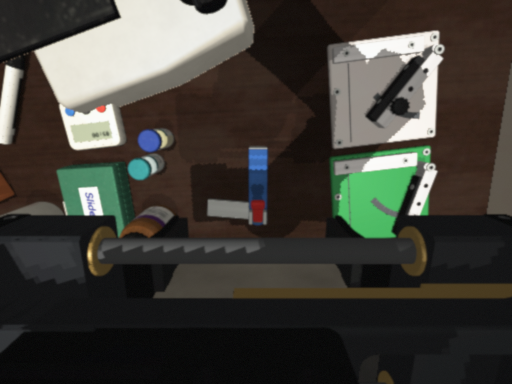

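The wrist view shows the stock from (258,149) to (258,222) with the lever up at (258,210), the white board at (385,90) and the green board at (385,190).

```bash
python3 - <<'E'
from h import *
c=cam('wrist'); a=c['pixels']; h=cv2.cvtColor(a,cv2.COLOR_BGR2HSV)
m=cv2.inRange(h,(100,120,40),(125,255,255)); m[:,:225]=0;m[:,290:]=0; m[:140]=0;m[230:]=0
ys,xs=np.nonzero(m)
for y in range(ys.min(),ys.max(),4): 
    x=xs[ys==y]; p=ray(c,[[x.min()-.5,y],[x.max()+.5,y]],.026); print(y,x.min(),x.max(),p[:,:2].round(4).tolist(),h[y,258].tolist())
cv2.imwrite('pics/w1c.png',cv2.resize(a[20:240,310:450],None,fx=2.7*2/2,fy=2.7,interpolation=cv2.INTER_CUBIC))
E
```

```text
150 249 267 [[0.4794, 0.0952], [0.4862, 0.1159]] [108, 158, 173]
154 249 267 [[0.4838, 0.0938], [0.4905, 0.1146]] [108, 164, 177]
158 249 267 [[0.4881, 0.0923], [0.4949, 0.1132]] [108, 164, 182]
162 249 267 [[0.4926, 0.0908], [0.4994, 0.1118]] [108, 164, 170]
166 249 268 [[0.497, 0.0893], [0.5042, 0.1115]] [108, 164, 198]
170 249 267 [[0.5015, 0.0879], [0.5083, 0.109]] [108, 166, 123]
174 249 267 [[0.506, 0.0864], [0.5129, 0.1076]] [108, 166, 118]
178 249 267 [[0.5105, 0.0848], [0.5174, 0.1061]] [108, 165, 110]
182 249 267 [[0.5151, 0.0833], [0.522, 0.1047]] [108, 161, 103]
186 249 267 [[0.5197, 0.0818], [0.5267, 0.1032]] [108, 165, 65]
190 249 267 [[0.5243, 0.0802], [0.5313, 0.1018]] [108, 163, 64]
194 249 267 [[0.529, 0.0787], [0.536, 0.1003]] [108, 158, 66]
198 249 267 [[0.5337, 0.0771], [0.5408, 0.0988]] [110, 152, 67]
202 250 267 [[0.5389, 0.0767], [0.5456, 0.0973]] [0, 201, 117]
206 267 267 [[0.55, 0.0946], [0.5504, 0.0958]] [1, 205, 117]Traceback (most recent call last):
  File "<stdin>", line 6, in <module>
    return umr_minimum(a, axis, None, out, keepdims, initial, where)
ValueError: zero-size array to reduction operation minimum which has no identity
```

arm_command([
  [0.0, 0, 0, 0, 0, 2.5, -1],
  [0, 0, 0, 0, 0, 6, -1],
  [0, 0, 0, 0, 0, 9.5, -1],
  [0, 0, 0, 0, 0, 13, -1],
  [0, 0, 0, 0, 0, 15.5, -1],
  [0, 0, 0, 0, 0, 16.9, -1],
  [0, 0, 0, 0, 0, 16.9, 0.3],
  [0, 0, 0, 0, 0, 16.9, 0.3],
])

```text
time_s: 2.92
tcp_pos: [0.5173, 0.0932, 0.0317]
ee_rot: [[-0.951, 0.311, -0.001], [0.311, 0.951, -0.001], [0.0, -0.001, -1.0]]
wrist_force: [-1.3, 0.1, -0.4]
gripper_width: 0.924
gripper_force: 0.0
```

arm_command([
  [0, 0, 0, 0, 0, 0, 1],
  [0, 0, 0, 0, 0, 0, 1],
  [0, 0, 0, 0, 0, 0, 1],
  [0, 0, 0, 0, 0, 0, 1],
  [0, 0, 0, 0, 0, 0, 1],
  [0, 0, 0, 0, 0, 0, 1],
])

```text
time_s: 3.42
tcp_pos: [0.5176, 0.0942, 0.032]
ee_rot: [[-0.951, 0.31, 0.001], [0.31, 0.951, 0.0], [-0.001, 0.001, -1.0]]
wrist_force: [-0.0, 0.4, 0.8]
gripper_width: 0.476
gripper_force: 0.0
```

```bash
python3 - <<'E'
from h import *
row([.518,.097,.03],162)
E
```

```text
row [ 0.0006  0.0006 -0.0009] [0.05  0.276 0.201] t 3.42 tcp [0.5176 0.0942 0.032 ] yaw 161.95 F [-0.04  0.38  0.84] w 0.476
```

arm_command([
  [0, 0, 0, 0, 0, 0.1, 1],
  [0, 0, 0, 0, 0, 0.1, 1],
  [0, 0, 0, 0, 0, 0.1, 1],
  [0, 0, 0, 0, 0, 0.1, 1],
  [0, 0, 0, 0, 0, 0.1, 1],
  [0, 0, 0, 0, 0, 0.1, 1],
])

```text
time_s: 3.92
tcp_pos: [0.5175, 0.0943, 0.0304]
ee_rot: [[-0.951, 0.31, 0.0], [0.31, 0.951, 0.0], [-0.0, 0.0, -1.0]]
wrist_force: [0.8, 1.0, -0.4]
gripper_width: 0.247
gripper_force: 29.9
```

arm_command([
  [0, 0, 0, 0, 0, -1, 1],
  [0, 0, 0, 0, 0, -4, 1],
  [0, 0, 0, 0, 0, -8, 1],
  [0, 0, 0, 0, 0, -12, 1],
  [0, 0, 0, 0, 0, -14, 1],
  [0, 0, 0, 0, 0, -15, 1],
  [0, 0, 0, 0, 0, -15, 1],
  [0, 0, 0, 0, 0, -15, 1],
])

```text
time_s: 4.58
tcp_pos: [0.516, 0.0937, 0.1793]
ee_rot: [[-0.95, 0.311, -0.003], [0.311, 0.95, -0.0], [0.003, -0.001, -1.0]]
wrist_force: [-0.6, -0.3, -5.3]
gripper_width: 0.248
gripper_force: 29.9
```

```bash
python3 - <<'E'
from h import *
row([.53,.2,.18],258.5)
c=cam('wrist'); a=c['pixels']
cv2.imwrite('pics/w2.png',a)
E
```

```text
row [ 1.4000e-03 -3.1000e-03 -1.6861e+00] [ 1.976 10.54  -0.081] t 4.58 tcp [0.516  0.0937 0.1793] yaw 161.89 F [-0.58 -0.33 -5.25] w 0.248
```

View pics/w2.png

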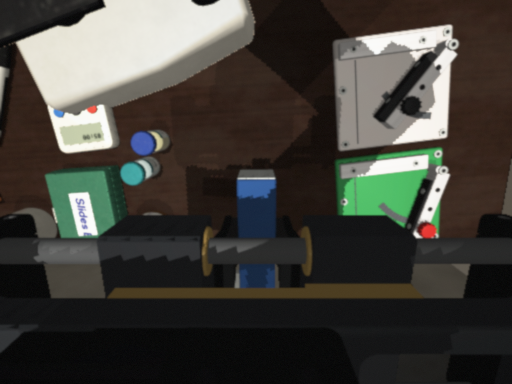

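The stock is gripped and hanging; green rail lies at (345-430,165), its fence at (428,200); white rail at (340-450,38).

```bash
python3 - <<'E'
from h import *
c=cam('wrist'); a=c['pixels']; np.savez('w2.npz',**{k:c[k] for k in('R','t','f','cx','cy')})
cv2.imwrite('pics/raw2.png',a)
cv2.imwrite('pics/w2c.png',cv2.resize(a[20:246,325:465],None,fx=4,fy=4,interpolation=cv2.INTER_CUBIC)[:600] if 0 else cv2.resize(a[20:246,325:465],(372,600),interpolation=cv2.INTER_CUBIC))
E
```

```text
(no output)
```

View pics/w2c.png

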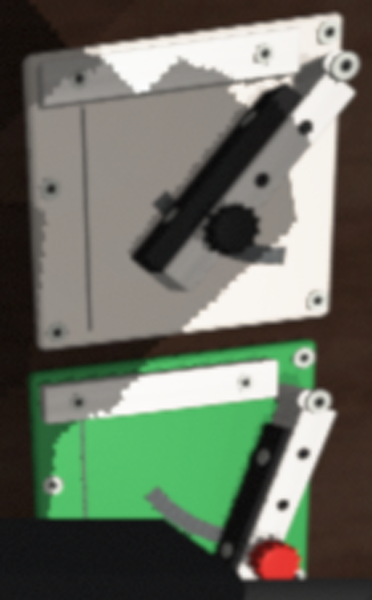

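The crop shows the green rail's lower edge from (45,422) to (277,393), its facing from (272,425) to (220,550), the white rail's lower edge from (42,105) to (300,70) and its facing from (275,85) to (135,255).

```bash
python3 - <<'E'
from h import *
d=np.load('w2.npz'); c={k:d[k] for k in d}
P=lambda L,z: ray(c,[[325+u/2.657,20+v/2.655] for u,v in L],z)[:,:2]
def rep(n,rail,fac,bar):
    r=P(rail,.016); x=r[0]-r[1]; L=np.linalg.norm(x); x/=L; y=np.array([-x[1],x[0]]); o=r[1]-.006*x
    ang=lambda v:np.degrees(np.arctan2(v[1],v[0]))
    print(n,'len',L,'yaw',ang(x),'O',o)
    for nm,l,z in(('fac',fac,.026),('bar',bar,.026)):
        f=P(l,z)-o; f=np.c_[f@x,f@y]; v=f[1]-f[0]; a=np.arctan2(v[1],v[0]); print(nm,f.round(4).tolist(),'rad',a.round(3),'offset',(-(f[0]@[-np.sin(a),np.cos(a)])).round(4))
rep('green',[(45,422),(277,393)],[(272,425),(220,550)],[(295,428),(243,568)])
rep('white',[(42,105),(300,70)],[(275,85),(135,255)],[(300,100),(160,272)])
E
```

```text
green len 0.09770517848025023 yaw -100.73426741500394 O [0.55961122 0.28752427]
fac [[0.0138, 0.0108], [0.0347, 0.0637]] rad 1.194 offset 0.0088
bar [[0.0043, 0.0133], [0.0247, 0.0734]] rad 1.243 offset -0.0002
white len 0.09783386515631068 yaw -100.96179714239308 O [0.43841571 0.31609605]
fac [[0.0212, 0.0056], [0.0735, 0.0601]] rad 0.806 offset 0.0114
bar [[0.0118, 0.0119], [0.0639, 0.0678]] rad 0.821 offset 0.0005
```

```bash
cat >> h.py <<'E'
YAW=-101.0
O={'g':np.array([.5596,.2875]),'w':np.array([.4384,.3161])}
def axes(): y=np.radians(YAW); return np.array([np.cos(y),np.sin(y)]),np.array([-np.sin(y),np.cos(y)])
def bp(b,x,y,z): X,Y=axes(); return [*(O[b]+x*X+y*Y),z]
def where(b,s=None):
    s=s or sense(); X,Y=axes(); d=np.array(s['tcp_pos'])[:2]-O[b]; F=np.array(s['wrist_force'])
    print('board x %.4f y %.4f z %.4f'%(d@X,d@Y,s['tcp_pos'][2]),'Fx %.1f Fy %.1f Fz %.1f'%(F[:2]@X,F[:2]@Y,F[2]),'M',np.round(s['moment'],2))
E
python3 -c "
from h import *
row(bp('g',.104,.015,.12),259)"
```

```text
row [ 1.3000e-03 -6.4000e-03 -1.6947e+00] [-0.945  9.699  5.761] t 4.68 tcp [0.5157 0.0934 0.178 ] yaw 161.9 F [-0.18  0.63 -4.45] w 0.247
```

arm_command([
  [0, 0, -0.05, 0, 1, 0, 1],
  [0, 0, -0.15, -0.2, 2.2, 0, 1],
  [0, 0, -0.26, -0.4, 3.4, 0, 1],
  [0, 0, -0.37, -0.5, 4.6, 0, 1],
  [0, 0, -0.48, -0.6, 5.8, 0, 1],
  [0, 0, -0.59, -0.7, 7.0, 0, 1],
  [0, 0, -0.7, -0.8, 8.2, 0, 1],
  [0, 0, -0.8, -0.9, 9.0, 0, 1],
])

```text
time_s: 5.35
tcp_pos: [0.5532, 0.1773, 0.1776]
ee_rot: [[-0.882, -0.471, -0.005], [-0.471, 0.882, -0.003], [0.005, -0.0, -1.0]]
wrist_force: [-0.4, 0.5, -5.2]
gripper_width: 0.248
gripper_force: 29.9
```

arm_command([
  [0, 0, -0.1, 0, 0, 0, 1],
  [0, 0, -0.2, 0, 0, 0, 1],
  [0, 0, -0.31, 0, 0, 0, 1],
  [0, 0, -0.42, 0, 0, 1, 1],
  [0, 0, -0.53, 0, 0, 2, 1],
  [0, 0, -0.64, 0, 0, 3, 1],
  [0, 0, -0.75, 0, 0, 4, 1],
  [0, 0, -0.85, 0, 0, 5, 1],
])

```text
time_s: 6.02
tcp_pos: [0.5526, 0.1761, 0.1273]
ee_rot: [[-0.229, -0.973, -0.005], [-0.973, 0.229, -0.003], [0.004, 0.004, -1.0]]
wrist_force: [0.7, 0.7, -4.1]
gripper_width: 0.248
gripper_force: 29.9
```

```bash
python3 -c "
from h import *
row(bp('g',.104,.015,.06),259); where('g')"
```

```text
row [ 0.0041 -0.0037 -0.0389] [-0.694 -0.061  6.731] t 6.02 tcp [0.5526 0.1761 0.1273] yaw -103.23 F [ 0.71  0.69 -4.15] w 0.248
board x 0.1107 y 0.0144 z 0.1273 Fx -0.8 Fy 0.6 Fz -4.1 M [-0.05  0.12  0.09]
```

arm_command([
  [0, 0, -0.042, -0.7, 0, 2, 1],
  [0, 0, -0.042, -0.7, 0, 4, 1],
  [0, 0, -0.042, -0.7, 0, 6, 1],
  [0, 0, -0.042, -0.7, 0, 6.8, 1],
  [0, 0, -0.042, -0.7, 0, 6.8, 1],
  [0, 0, -0.042, -0.7, 0, 6.8, 1],
])

```text
time_s: 6.52
tcp_pos: [0.5553, 0.1833, 0.0615]
ee_rot: [[-0.192, -0.981, -0.002], [-0.981, 0.192, -0.002], [0.002, 0.002, -1.0]]
wrist_force: [-0.1, 0.5, -3.6]
gripper_width: 0.246
gripper_force: 29.9
```

```bash
python3 - <<'E'
from h import *
row(bp('g',.104,.015,.045),259); where('g')
c=cam('wrist'); a=c['pixels']; cv2.imwrite('pics/w3.png',a); where('g')
s=cam('side'); print(proj(s,bp('g',.05,.03,.02)))
u,v=proj(s,bp('g',.05,.03,.02))[0].astype(int)
t=cam('top'); p,q=proj(t,bp('g',.06,.0,.02))[0].astype(int)
A=cv2.resize(a,(512,384)); 
B=cv2.resize(s['pixels'][max(v-60,0):v+60,max(u-80,0):u+80],(400,300),interpolation=2); C=cv2.resize(t['pixels'][q-60:q+60,p-80:p+80],(400,300),interpolation=2)
D=np.zeros((590,800,3),np.uint8); D[:300,:400]=B; D[:300,400:]=C; D[300:588,:384]=cv2.resize(a,(384,288)); cv2.imwrite('pics/m3.png',D)
E
```

```text
row [ 0.0016 -0.0021 -0.0016] [0.089 0.061 1.65 ] t 6.52 tcp [0.5553 0.1833 0.0615] yaw -101.09 F [-0.13  0.55 -3.64] w 0.246
board x 0.1031 y 0.0156 z 0.0615 Fx -0.5 Fy -0.2 Fz -3.6 M [0.01 0.03 0.01]
board x 0.1025 y 0.0163 z 0.0627 Fx 0.1 Fy -0.2 Fz -3.8 M [-0.02  0.05 -0.05]
[[268.63795766 173.50179487]]
```

View pics/m3.png

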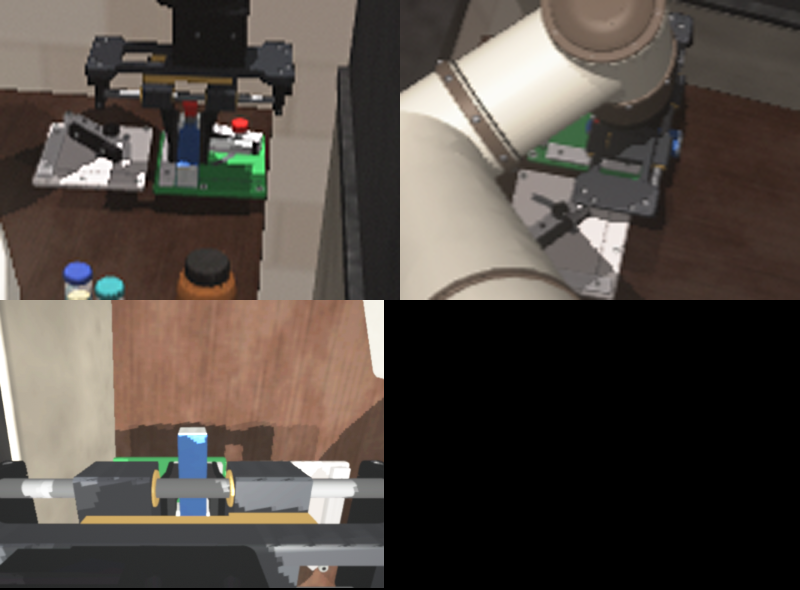

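Side view crop: the stock hangs in the jaws above the green board, lever up and clear; the other two views are hidden by the gripper. Lowering onto the bed.

arm_command([
  [0, 0, 0, 0, 0, 0.8, 1],
  [0, 0, 0, 0, 0, 1.5, 1],
  [0, 0, 0, 0, 0, 1.9, 1],
  [0, 0, 0, 0, 0, 2.1, 1],
  [0, 0, 0, 0, 0, 2.2, 1],
  [0, 0, 0, 0, 0, 2.25, 1],
  [0, 0, 0, 0, 0, 2.25, 1],
])

```text
time_s: 7.25
tcp_pos: [0.5556, 0.1837, 0.04]
ee_rot: [[-0.193, -0.981, 0.0], [-0.981, 0.193, -0.0], [0.0, -0.0, -1.0]]
wrist_force: [-0.3, 1.0, -5.2]
gripper_width: 0.249
gripper_force: 29.9
```

```bash
python3 -c "
from h import *
row(bp('g',.104,.015,.039),259); where('g')"
```

```text
row [-0.0001 -0.     -0.0019] [0.135 0.093 0.102] t 7.25 tcp [0.5556 0.1837 0.04  ] yaw -101.11 F [-0.32  0.98 -5.2 ] w 0.249
board x 0.1027 y 0.0159 z 0.0400 Fx -0.9 Fy -0.5 Fz -5.2 M [-0.02  0.08 -0.01]
```

arm_command([
  [0, 0, 0, 0, 0, 0.05, 1],
  [0, 0, 0, 0, 0, 0.1, 1],
  [0, 0, 0, 0, 0, 0.12, 1],
  [0, 0, 0, 0, 0, 0.12, 1],
])

```text
time_s: 7.58
tcp_pos: [0.5556, 0.1837, 0.0389]
ee_rot: [[-0.193, -0.981, 0.0], [-0.981, 0.193, 0.0], [-0.0, -0.0, -1.0]]
wrist_force: [0.3, 0.2, -4.0]
gripper_width: 0.249
gripper_force: 29.9
```

arm_command([
  [0, 0, 0, 0, 0.1, 0, 1],
  [0, 0, 0, 0, 0.2, 0, 1],
  [0, 0, 0, 0, 0.3, 0, 1],
  [0, 0, 0, 0, 0.35, 0, 1],
  [0, 0, 0, 0, 0.35, 0, 1],
])

```text
time_s: 8.0
tcp_pos: [0.553, 0.1844, 0.0392]
ee_rot: [[-0.193, -0.981, 0.002], [-0.981, 0.193, 0.0], [-0.001, -0.002, -1.0]]
wrist_force: [3.3, -1.6, -4.7]
gripper_width: 0.249
gripper_force: 30.0
```

```bash
python3 -c "
from h import *
row(bp('g',.104,.015,.039),259); where('g')"
```

```text
row [-0.0018  0.0008 -0.0021] [ 0.149 -0.181  0.016] t 8.0 tcp [0.553  0.1844 0.0392] yaw -101.12 F [ 3.25 -1.63 -4.66] w 0.249
board x 0.1025 y 0.0132 z 0.0392 Fx 1.0 Fy 3.5 Fz -4.7 M [-0.78 -1.03 -0.12]
```

arm_command([
  [0, 0, 0, -0.3, 0, 0, 1],
  [0, 0, 0, -0.6, 0, 0, 1],
  [0, 0, 0, -0.9, 0, 0, 1],
  [0, 0, 0, -1.2, 0, 0, 1],
  [0, 0, 0, -1.5, 0, 0, 1],
  [0, 0, 0, -1.8, 0, 0, 1],
  [0, 0, 0, -2.1, 0, 0, 1],
  [0, 0, 0, -2.2, 0, 0, 1],
])

```text
time_s: 8.67
tcp_pos: [0.5572, 0.2063, 0.0391]
ee_rot: [[-0.193, -0.981, 0.001], [-0.981, 0.193, 0.0], [-0.0, -0.001, -1.0]]
wrist_force: [4.7, -4.3, -4.8]
gripper_width: 0.252
gripper_force: 30.0
```

```bash
sed -i "s/^def bp/O['g']=O['g']+.0020*axes()[1]\ndef bp/" h.py; python3 -c "
from h import *
row(bp('g',.104,.011,.039),259); where('g')"
```

```text
row [-0.0013  0.0005 -0.0017] [2.383 0.008 0.012] t 8.67 tcp [0.5572 0.2063 0.0391] yaw -101.1 F [ 4.7  -4.32 -4.81] w 0.252
board x 0.0802 y 0.0111 z 0.0391 Fx 3.3 Fy 5.4 Fz -4.8 M [-1.45 -1.42 -0.22]
```

arm_command([
  [0, 0, 0, -0.15, 0, 0, 1],
  [0, 0, 0, -0.3, 0, 0, 1],
  [0, 0, 0, -0.4, 0, 0, 1],
  [0, 0, 0, -0.4, 0, 0, 1],
])

```text
time_s: 9.0
tcp_pos: [0.5578, 0.2095, 0.0391]
ee_rot: [[-0.193, -0.981, 0.001], [-0.981, 0.193, -0.0], [0.0, -0.001, -1.0]]
wrist_force: [4.8, -4.9, -3.7]
gripper_width: 0.252
gripper_force: 30.0
```

```bash
python3 -c "
from h import *
row(bp('g',.104,.011,.039),259); where('g')"
```

```text
row [-0.001  -0.0003 -0.0021] [2.708 0.008 0.012] t 9.0 tcp [0.5578 0.2095 0.0391] yaw -101.12 F [ 4.8  -4.87 -3.73] w 0.252
board x 0.0769 y 0.0111 z 0.0391 Fx 3.9 Fy 5.6 Fz -3.7 M [-1.43 -1.42 -0.22]
```

arm_command([
  [0, 0, 0, -0.1, 0, 0, 1],
  [0, 0, 0, -0.2, 0, 0, 1],
  [0, 0, 0, -0.2, 0, 0, 1],
  [0, 0, 0, -0.2, 0, 0, 1],
])

```text
time_s: 9.33
tcp_pos: [0.5581, 0.2113, 0.0391]
ee_rot: [[-0.193, -0.981, 0.001], [-0.981, 0.193, -0.001], [0.0, -0.001, -1.0]]
wrist_force: [5.5, -5.2, -4.4]
gripper_width: 0.245
gripper_force: 30.0
```

```bash
python3 -c "
from h import *
row(bp('g',.104,.011,.039),259); where('g')"
```

```text
row [-0.0008 -0.0004 -0.0022] [2.891 0.004 0.008] t 9.33 tcp [0.5581 0.2113 0.0391] yaw -101.13 F [ 5.5  -5.23 -4.38] w 0.245
board x 0.0751 y 0.0111 z 0.0391 Fx 4.1 Fy 6.4 Fz -4.4 M [-1.48 -1.48 -0.25]
```

arm_command([
  [0, 0, 0, -0.1, 0, 0, 1],
  [0, 0, 0, -0.15, 0, 0, 1],
  [0, 0, 0, -0.15, 0, 0, 1],
  [0, 0, 0, -0.15, 0, 0, 1],
])

```text
time_s: 9.67
tcp_pos: [0.5584, 0.2127, 0.0391]
ee_rot: [[-0.193, -0.981, 0.001], [-0.981, 0.193, -0.001], [0.001, -0.001, -1.0]]
wrist_force: [5.1, -4.4, -3.7]
gripper_width: 0.252
gripper_force: 30.0
```

```bash
python3 -c "
from h import *
row(bp('g',.104,.011,.039),259); where('g')"
```

```text
row [-0.0008 -0.0006 -0.0022] [3.033 0.004 0.008] t 9.67 tcp [0.5584 0.2127 0.0391] yaw -101.13 F [ 5.12 -4.38 -3.67] w 0.252
board x 0.0737 y 0.0111 z 0.0391 Fx 3.3 Fy 5.9 Fz -3.7 M [-1.53 -1.51 -0.18]
```

arm_command([
  [0, 0, 0, -0.05, 0, 0, 1],
  [0, 0, 0, -0.1, 0, 0, 1],
  [0, 0, 0, -0.1, 0, 0, 1],
  [0, 0, 0, -0.1, 0, 0, 1],
])

```text
time_s: 10.0
tcp_pos: [0.5586, 0.2136, 0.0391]
ee_rot: [[-0.193, -0.981, 0.001], [-0.981, 0.193, -0.001], [0.001, -0.001, -1.0]]
wrist_force: [4.7, -5.1, -4.1]
gripper_width: 0.248
gripper_force: 30.0
```

arm_command([
  [0, 0, 0, -0.05, 0, 0, 1],
  [0, 0, 0, -0.1, 0, 0, 1],
  [0, 0, 0, -0.1, 0, 0, 1],
  [0, 0, 0, -0.1, 0, 0, 1],
])

```text
time_s: 10.33
tcp_pos: [0.5588, 0.2146, 0.0391]
ee_rot: [[-0.193, -0.981, 0.001], [-0.981, 0.193, -0.001], [0.001, -0.001, -1.0]]
wrist_force: [4.8, -4.5, -4.0]
gripper_width: 0.25
gripper_force: 30.0
```

```bash
python3 -c "
from h import *
row(bp('g',.104,.011,.039),259); where('g')"
```

```text
row [-0.0008 -0.0005 -0.0023] [3.229 0.007 0.009] t 10.33 tcp [0.5588 0.2146 0.0391] yaw -101.13 F [ 4.78 -4.52 -3.96] w 0.25
board x 0.0717 y 0.0111 z 0.0391 Fx 3.5 Fy 5.6 Fz -4.0 M [-1.6  -1.47 -0.19]
```

arm_command([
  [0, 0, 0, -0.05, 0, 0, 1],
  [0, 0, 0, -0.1, 0, 0, 1],
  [0, 0, 0, -0.1, 0, 0, 1],
])

```text
time_s: 10.58
tcp_pos: [0.559, 0.2156, 0.0391]
ee_rot: [[-0.193, -0.981, 0.001], [-0.981, 0.193, -0.001], [0.001, -0.001, -1.0]]
wrist_force: [5.1, -5.6, -5.1]
gripper_width: 0.25
gripper_force: 30.0
```

arm_command([
  [0, 0, 0, -0.05, 0, 0, 1],
  [0, 0, 0, -0.1, 0, 0, 1],
  [0, 0, 0, -0.1, 0, 0, 1],
])

```text
time_s: 10.83
tcp_pos: [0.5592, 0.2167, 0.039]
ee_rot: [[-0.193, -0.981, 0.001], [-0.981, 0.193, -0.001], [0.0, -0.001, -1.0]]
wrist_force: [4.7, -4.6, -4.3]
gripper_width: 0.252
gripper_force: 30.0
```

```bash
python3 -c "
from h import *
row(bp('g',.104,.011,.039),259); where('g')"
```

```text
row [-0.0008 -0.0004 -0.0023] [3.442e+00 3.000e-03 4.000e-03] t 10.83 tcp [0.5592 0.2167 0.039 ] yaw -101.13 F [ 4.71 -4.64 -4.29] w 0.252
board x 0.0696 y 0.0111 z 0.0390 Fx 3.7 Fy 5.5 Fz -4.3 M [-1.43 -1.49 -0.24]
```

arm_command([
  [0, 0, 0, -0.05, 0, 0, 1],
  [0, 0, 0, -0.1, 0, 0, 1],
  [0, 0, 0, -0.1, 0, 0, 1],
])

```text
time_s: 11.08
tcp_pos: [0.5594, 0.2177, 0.039]
ee_rot: [[-0.193, -0.981, 0.001], [-0.981, 0.193, -0.001], [0.0, -0.001, -1.0]]
wrist_force: [4.9, -4.7, -4.2]
gripper_width: 0.247
gripper_force: 30.0
```

arm_command([
  [0, 0, 0, -0.05, 0, 0, 1],
  [0, 0, 0, -0.1, 0, 0, 1],
  [0, 0, 0, -0.1, 0, 0, 1],
])

```text
time_s: 11.33
tcp_pos: [0.5596, 0.2187, 0.039]
ee_rot: [[-0.193, -0.981, 0.001], [-0.981, 0.193, -0.001], [0.0, -0.001, -1.0]]
wrist_force: [4.9, -5.3, -3.4]
gripper_width: 0.246
gripper_force: 30.0
```

```bash
python3 -c "
from h import *
row(bp('g',.104,.011,.039),259); where('g')"
```

```text
row [-0.0008 -0.0004 -0.0023] [3.646e+00 6.000e-03 3.000e-03] t 11.33 tcp [0.5596 0.2187 0.039 ] yaw -101.13 F [ 4.93 -5.3  -3.44] w 0.246
board x 0.0675 y 0.0111 z 0.0390 Fx 4.3 Fy 5.9 Fz -3.4 M [-1.44 -1.48 -0.25]
```

arm_command([
  [0, 0, 0, -0.05, 0, 0, 1],
  [0, 0, 0, -0.1, 0, 0, 1],
  [0, 0, 0, -0.1, 0, 0, 1],
])

```text
time_s: 11.58
tcp_pos: [0.5598, 0.2196, 0.039]
ee_rot: [[-0.193, -0.981, 0.001], [-0.981, 0.193, -0.001], [0.0, -0.001, -1.0]]
wrist_force: [5.4, -4.7, -4.2]
gripper_width: 0.248
gripper_force: 30.0
```

arm_command([
  [0, 0, 0, -0.05, 0, 0, 1],
  [0, 0, 0, -0.1, 0, 0, 1],
  [0, 0, 0, -0.1, 0, 0, 1],
])

```text
time_s: 11.83
tcp_pos: [0.56, 0.2206, 0.039]
ee_rot: [[-0.193, -0.981, 0.001], [-0.981, 0.193, -0.001], [0.0, -0.001, -1.0]]
wrist_force: [4.6, -5.3, -4.7]
gripper_width: 0.251
gripper_force: 30.0
```

```bash
python3 - <<'E'
from h import *
row(bp('g',.104,.011,.039),259); where('g')
s=cam('side');a=s['pixels']
u,v=proj(s,bp('g',.05,.03,.02))[0].astype(int)
cv2.imwrite('pics/s4.png',cv2.resize(a[v-45:v+45,u-60:u+60],(800,600),interpolation=2))
E
```

```text
row [-0.0008 -0.0004 -0.0024] [3.841 0.004 0.004] t 11.83 tcp [0.56   0.2206 0.039 ] yaw -101.14 F [ 4.63 -5.35 -4.74] w 0.251
board x 0.0656 y 0.0111 z 0.0390 Fx 4.4 Fy 5.6 Fz -4.7 M [-1.4  -1.54 -0.22]
```

View pics/s4.png

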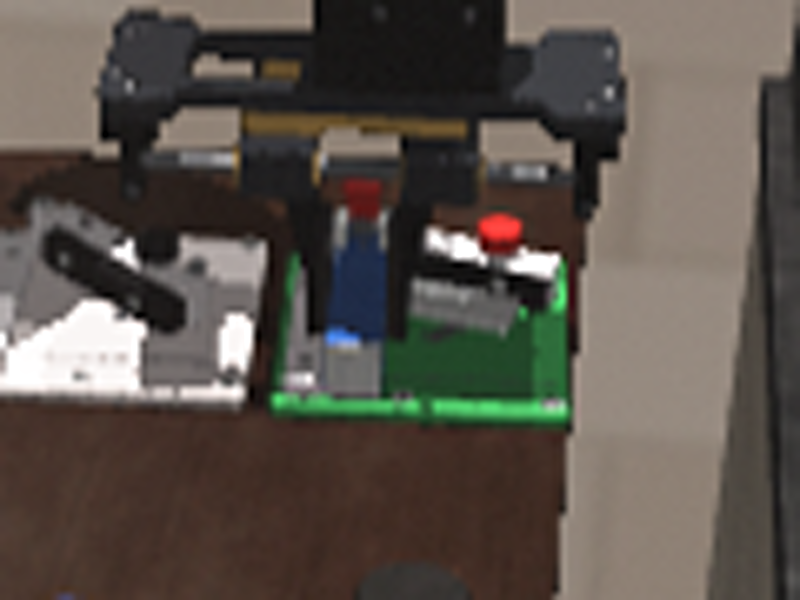

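Side crop: the stock lies against the rail at (355,330) with the lever up, and the blade at (410-515,305) is nearly along the facing (420-550,285), not yet tight against it. Continuing gently.

arm_command([
  [0, 0, 0, -0.05, 0, 0, 1],
  [0, 0, 0, -0.1, 0, 0, 1],
  [0, 0, 0, -0.1, 0, 0, 1],
])

```text
time_s: 12.13
tcp_pos: [0.5602, 0.2216, 0.039]
ee_rot: [[-0.193, -0.981, 0.001], [-0.981, 0.193, -0.001], [0.0, -0.001, -1.0]]
wrist_force: [5.6, -4.5, -4.4]
gripper_width: 0.248
gripper_force: 30.0
```

arm_command([
  [0, 0, 0, -0.05, 0, 0, 1],
  [0, 0, 0, -0.1, 0, 0, 1],
  [0, 0, 0, -0.1, 0, 0, 1],
])

```text
time_s: 12.38
tcp_pos: [0.5603, 0.2225, 0.039]
ee_rot: [[-0.193, -0.981, 0.001], [-0.981, 0.193, -0.001], [0.001, -0.001, -1.0]]
wrist_force: [4.3, -4.9, -4.3]
gripper_width: 0.248
gripper_force: 30.0
```

```bash
python3 - <<'E'
from h import *
row(bp('g',.104,.011,.039),259); where('g')
E
```

```text
row [-0.0008 -0.0005 -0.0024] [4.037e+00 3.000e-03 1.000e-03] t 12.38 tcp [0.5603 0.2225 0.039 ] yaw -101.13 F [ 4.3  -4.88 -4.32] w 0.248
board x 0.0636 y 0.0111 z 0.0390 Fx 4.0 Fy 5.2 Fz -4.3 M [-1.45 -1.49 -0.23]
```

arm_command([
  [0, 0, 0, -0.05, 0, 0, 1],
  [0, 0, 0, -0.1, 0, 0, 1],
  [0, 0, 0, -0.1, 0, 0, 1],
])

```text
time_s: 12.63
tcp_pos: [0.5606, 0.2235, 0.039]
ee_rot: [[-0.193, -0.981, 0.001], [-0.981, 0.193, -0.001], [0.0, -0.001, -1.0]]
wrist_force: [4.3, -5.0, -3.9]
gripper_width: 0.25
gripper_force: 30.0
```

arm_command([
  [0, 0, 0, -0.05, 0, 0, 1],
  [0, 0, 0, -0.1, 0, 0, 1],
  [0, 0, 0, -0.1, 0, 0, 1],
])

```text
time_s: 12.88
tcp_pos: [0.5606, 0.224, 0.039]
ee_rot: [[-0.193, -0.981, 0.0], [-0.981, 0.193, -0.002], [0.001, -0.0, -1.0]]
wrist_force: [6.0, -6.5, -4.2]
gripper_width: 0.25
gripper_force: 30.0
```

```bash
python3 - <<'E'
from h import *
row(bp('g',.104,.011,.039),259); where('g')
E
```

```text
row [-0.0004 -0.0015 -0.0024] [4.185e+00 3.000e-03 1.000e-02] t 12.88 tcp [0.5606 0.224  0.039 ] yaw -101.14 F [ 6.02 -6.52 -4.21] w 0.25
board x 0.0621 y 0.0111 z 0.0390 Fx 5.3 Fy 7.2 Fz -4.2 M [-1.91 -1.61 -0.17]
```

arm_command([
  [0, 0, 0, -0.03, 0, 0, 1],
  [0, 0, 0, -0.06, 0, 0, 1],
  [0, 0, 0, -0.06, 0, 0, 1],
])

```text
time_s: 13.13
tcp_pos: [0.5606, 0.224, 0.039]
ee_rot: [[-0.193, -0.981, -0.0], [-0.981, 0.193, -0.002], [0.002, -0.0, -1.0]]
wrist_force: [5.4, -8.6, -3.4]
gripper_width: 0.252
gripper_force: 30.0
```

```bash
python3 - <<'E'
from h import *
row(bp('g',.104,.011,.039),259); where('g')
s=cam('side');a=s['pixels']; cv2.imwrite('pics/raw5.png',a); np.savez('s.npz',**{k:s[k] for k in('R','t','f','cx','cy')})
u,v=proj(s,bp('g',.03,.04,.02))[0].astype(int); print(u,v)
cv2.imwrite('pics/s5.png',cv2.resize(a[v-30:v+30,u-40:u+40],(800,600),interpolation=2))
E
```

```text
row [-0.     -0.0023 -0.0025] [4.19e+00 2.00e-03 1.20e-02] t 13.13 tcp [0.5606 0.224  0.039 ] yaw -101.14 F [ 5.39 -8.65 -3.42] w 0.252
board x 0.0621 y 0.0111 z 0.0390 Fx 7.5 Fy 6.9 Fz -3.4 M [-2.38 -1.65 -0.19]
273 169
```

View pics/s5.png

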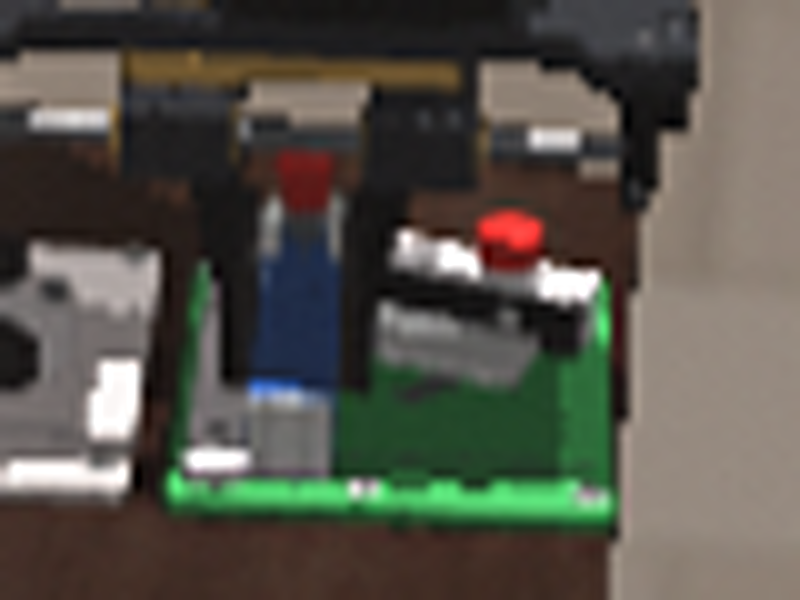

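The blade now lies along the black facing at (380-530,310-340), the stock is on the rail and the lever up; the push is blocked at 7.5 N, so it is seated. Easing off, releasing and lifting.

arm_command([
  [0, 0, 0, 0.04, -0.04, 0, 1],
  [0, 0, 0, 0.06, -0.08, 0, 1],
  [0, 0, 0, 0.06, -0.08, 0, 1],
  [0, 0, 0, 0.06, -0.08, 0, 0.1],
  [0, 0, 0, 0.06, -0.08, 0, 0.1],
  [0, 0, 0, 0.06, -0.08, 0, 0.1],
  [0, 0, 0, 0.06, -0.08, 0, 0.1],
])

```text
time_s: 13.77
tcp_pos: [0.5609, 0.2256, 0.0393]
ee_rot: [[-0.192, -0.981, 0.001], [-0.981, 0.192, 0.001], [-0.001, -0.0, -1.0]]
wrist_force: [-0.5, -0.4, 0.6]
gripper_width: 0.422
gripper_force: 0.0
```

```bash
python3 - <<'E'
from h import *
row(bp('g',.054,.011,.106),259); where('g')
E
```

```text
row [-0.0005  0.0009 -0.0013] [-6.540e-01  6.000e-03 -6.665e+00] t 13.77 tcp [0.5609 0.2256 0.0393] yaw -101.07 F [-0.52 -0.43  0.64] w 0.422
board x 0.0605 y 0.0111 z 0.0393 Fx 0.5 Fy -0.4 Fz 0.6 M [0.   0.11 0.01]
```

arm_command([
  [0, 0, 0, 0, 0, -1, 0.1],
  [0, 0, 0, 0, 0, -3, 0.1],
  [0, 0, 0, 0, 0, -5.5, 0.1],
  [0, 0, 0, 0, 0, -6.7, 0.1],
  [0, 0, 0, -0.3, 0, -6.7, 1],
  [0, 0, 0, -0.65, 0, -6.7, 1],
  [0, 0, 0, -0.65, 0, -6.7, 1],
  [0, 0, 0, -0.65, 0, -6.7, 1],
])

```text
time_s: 14.43
tcp_pos: [0.5615, 0.2312, 0.1048]
ee_rot: [[-0.193, -0.981, -0.002], [-0.981, 0.193, -0.001], [0.001, 0.002, -1.0]]
wrist_force: [0.2, 0.6, -0.1]
gripper_width: 0.231
gripper_force: 0.0
```

arm_command([
  [0, 0, 0, 0, 0, 0, 1],
  [0, 0, 0, 0, 0, 0.6, 1],
  [0, 0, 0, 0, 0, 1.2, 1],
  [0, 0, 0, 0, 0, 1.8, 1],
  [0, 0, 0, 0, 0, 2.2, 1],
  [0, 0, 0, 0, 0, 2.5, 1],
  [0, 0, 0, 0, 0, 2.8, 1],
  [0, 0, 0, 0, 0, 3.1, 1],
])

```text
time_s: 15.1
tcp_pos: [0.562, 0.2296, 0.075]
ee_rot: [[-0.193, -0.981, -0.001], [-0.981, 0.193, -0.003], [0.003, 0.001, -1.0]]
wrist_force: [0.5, -0.9, 3.4]
gripper_width: 0.005
gripper_force: 1.4
```

```bash
python3 - <<'E'
from h import *
row(bp('g',.054,.011,.0665),259); where('g')
s=cam('side');a=s['pixels']
u,v=proj(s,bp('g',.03,.04,.03))[0].astype(int)
cv2.imwrite('pics/s6.png',a[v-30:v+30,u-40:u+40])
E
```

```text
row [ 0.0007 -0.003  -0.002 ] [-0.239  0.039  0.847] t 15.1 tcp [0.562  0.2296 0.075 ] yaw -101.11 F [ 0.46 -0.88  3.36] w 0.005
board x 0.0564 y 0.0114 z 0.0750 Fx 0.8 Fy 0.6 Fz 3.4 M [-0.33  0.06 -0.  ]
```

arm_command([
  [0, 0, 0, -0.1, 0, 0.2, 1],
  [0, 0, 0, -0.2, 0, 0.4, 1],
  [0, 0, 0, -0.2, 0, 0.55, 1],
  [0, 0, 0, -0.2, 0, 0.7, 1],
  [0, 0, 0, -0.2, 0, 0.85, 1],
  [0, 0, 0, -0.2, 0, 0.95, 1],
  [0, 0, 0, -0.2, 0, 1.05, 1],
  [0, 0, 0, -0.2, 0, 1.05, 1],
])

```text
time_s: 15.82
tcp_pos: [0.5627, 0.2335, 0.0664]
ee_rot: [[-0.192, -0.981, 0.001], [-0.981, 0.192, -0.0], [0.0, -0.001, -1.0]]
wrist_force: [-4.5, -2.2, 13.0]
gripper_width: 0.005
gripper_force: 6.2
```

```bash
python3 - <<'E'
from h import *
row(bp('g',.054,.011,.0665),259); where('g')
E
```

```text
row [-0.0008 -0.0001 -0.0009] [ 0.154  0.035 -0.006] t 15.82 tcp [0.5627 0.2335 0.0664] yaw -101.05 F [-4.48 -2.22 12.98] w 0.005
board x 0.0525 y 0.0113 z 0.0664 Fx 3.0 Fy -4.0 Fz 13.0 M [-0.61  1.32 -0.04]
```

arm_command([
  [0, 0, 0, 0, 0.04, 0.05, 1],
  [0, 0, 0, 0, 0.08, 0.12, 1],
  [0, 0, 0, 0, 0.08, 0.16, 1],
  [0, 0, 0, 0, 0.08, 0.16, 1],
])

```text
time_s: 16.15
tcp_pos: [0.5626, 0.2335, 0.0663]
ee_rot: [[-0.191, -0.982, 0.003], [-0.982, 0.191, -0.0], [-0.0, -0.003, -1.0]]
wrist_force: [-4.6, -3.1, 17.3]
gripper_width: 0.008
gripper_force: 8.8
```

arm_command([
  [0, 0, 0, 0, -0.05, -0.2, 1],
  [0, 0, 0, 0, -0.05, -1, 1],
  [0, 0, 0, 0, -0.05, -3, 0.1],
  [0, 0, 0, 0, -0.05, -6, 0.1],
  [0, 0, 0, 0.8, -0.05, -8, 0.1],
  [0, 0, 0, 0.8, -0.05, -8, 0.1],
])

```text
time_s: 16.65
tcp_pos: [0.563, 0.2266, 0.1476]
ee_rot: [[-0.192, -0.981, 0.008], [-0.981, 0.192, 0.005], [-0.006, -0.007, -1.0]]
wrist_force: [-0.2, 0.4, 0.1]
gripper_width: 0.225
gripper_force: 0.0
```

```bash
python3 - <<'E'
from h import *
row(bp('g',.0621,.011,.0385),259); where('g')
s=cam('side');a=s['pixels']
u,v=proj(s,bp('g',.03,.04,.02))[0].astype(int)
w=cam('wrist'); A=cv2.resize(a[v-30:v+30,u-40:u+40],(533,400),interpolation=2)
D=np.zeros((600,800,3),np.uint8); D[:400,:533]=A; D[400:,:266]=cv2.resize(w['pixels'],(266,200)); cv2.imwrite('pics/m7.png',D); cv2.imwrite('pics/raww7.png',w['pixels'])
E
```

```text
row [-0.007   0.0063 -0.0013] [ 0.367  0.27  10.911] t 16.65 tcp [0.563  0.2266 0.1476] yaw -101.07 F [-0.16  0.41  0.13] w 0.225
board x 0.0591 y 0.0129 z 0.1476 Fx -0.4 Fy -0.2 Fz 0.1 M [0.08 0.02 0.04]
```

View pics/m7.png

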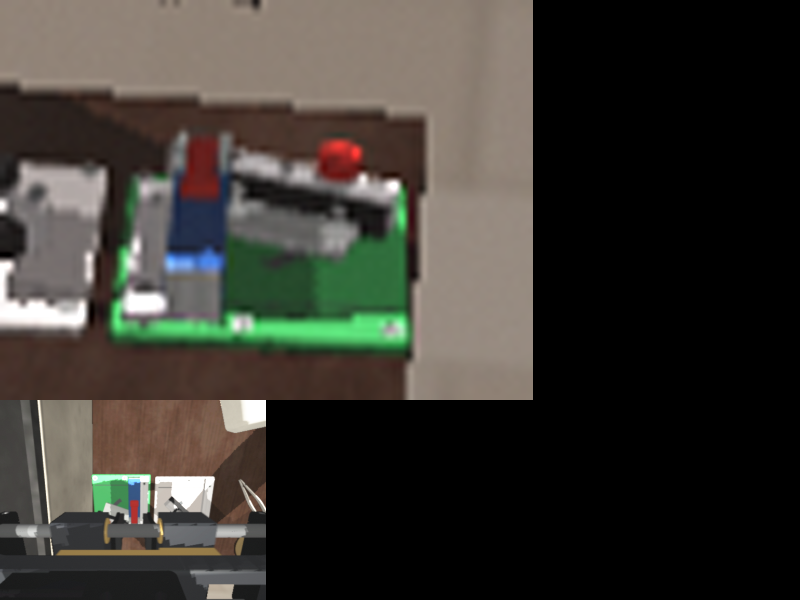

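Side crop: lever flat at (202,165), stock on the rail, blade still along the facing – locked and seated. Regripping.

arm_command([
  [0, 0, 0, 0.2, 0, 1, 0.1],
  [0, 0, 0, 0.2, 0, 3, 0.1],
  [0, 0, 0, 0.2, 0, 5, 0.1],
  [0, 0, 0, 0.2, 0, 6.5, 0.1],
  [0, 0, 0, 0.2, 0, 7, 0.1],
  [0, 0, 0, 0.2, 0, 7, 0.1],
  [0, 0, 0, 0.2, 0, 7, 0.1],
])

```text
time_s: 17.33
tcp_pos: [0.5602, 0.2234, 0.0719]
ee_rot: [[-0.192, -0.981, -0.001], [-0.981, 0.192, -0.001], [0.001, 0.001, -1.0]]
wrist_force: [-0.5, 0.4, 0.5]
gripper_width: 0.449
gripper_force: 0.0
```

```bash
python3 - <<'E'
from h import *
row(bp('g',.0621,.011,.039),258.9); where('g')
E
```

```text
row [ 0.0009 -0.0013  0.    ] [-0.076 -0.025  3.288] t 17.33 tcp [0.5602 0.2234 0.0719] yaw -101.1 F [-0.53  0.38  0.54] w 0.449
board x 0.0628 y 0.0108 z 0.0719 Fx -0.3 Fy -0.6 Fz 0.5 M [-0.01  0.09  0.01]
```

arm_command([
  [0, 0, 0, -0.05, 0, 1.2, 0.1],
  [0, 0, 0, -0.07, 0, 2.4, 0.1],
  [0, 0, 0, -0.07, 0, 3.1, 0.1],
  [0, 0, 0, -0.07, 0, 3.3, 0.1],
  [0, 0, 0, -0.07, 0, 3.3, 1],
  [0, 0, 0, -0.07, 0, 3.3, 1],
  [0, 0, 0, -0.07, 0, 3.3, 1],
  [0, 0, 0, -0.07, 0, 3.3, 1],
])

```text
time_s: 18.0
tcp_pos: [0.5609, 0.2245, 0.0406]
ee_rot: [[-0.193, -0.981, 0.001], [-0.981, 0.193, 0.001], [-0.001, -0.001, -1.0]]
wrist_force: [-0.3, 0.8, 1.6]
gripper_width: 0.25
gripper_force: 30.0
```

```bash
python3 - <<'E'
from h import *
row(bp('g',.0621,.011,.039),258.9); where('g'); print(sense()['gripper_force'])
E
```

```text
row [-0.001   0.001  -0.0001] [0.046 0.026 0.157] t 18.0 tcp [0.5609 0.2245 0.0406] yaw -101.11 F [-0.28  0.79  1.62] w 0.25
board x 0.0616 y 0.0113 z 0.0406 Fx -0.7 Fy -0.4 Fz 1.6 M [ 0.17  0.17 -0.01]
30.00009275972843
```

```bash
sed -i "s/^def bp/O['w']=O['w']+.0020*axes()[1]\ndef bp/" h.py; python3 - <<'E'
from h import *
d=np.load('w2.npz'); c={k:d[k] for k in d}
X,Y=axes()
P=lambda L,z: ray(c,[[325+u/2.657,20+v/2.655] for u,v in L],z)[:,:2]
for b,fac in(('g',[(272,425),(220,550)]),('w',[(275,85),(135,255)])):
  for z in(.008,.012,.022):
    f=P(fac,z)-O[b]; f=np.c_[f@X,f@Y]; v=f[1]-f[0]; a=np.arctan2(v[1],v[0]); p=-(f[0]@[-np.sin(a),np.cos(a)])
    print(b,z,f.round(4).tolist(),round(a,3),'p',round(p,4))
E
```

```text
g 0.008 [[0.0029, 0.014], [0.0248, 0.0703]] 1.199 p -0.0024
g 0.012 [[0.0053, 0.0129], [0.0269, 0.0684]] 1.199 p 0.0002
g 0.022 [[0.0113, 0.01], [0.0322, 0.0637]] 1.199 p 0.0069
w 0.008 [[0.0105, 0.0009], [0.066, 0.0588]] 0.806 p 0.007
w 0.012 [[0.0129, 0.0015], [0.0677, 0.0586]] 0.806 p 0.0083
w 0.022 [[0.0188, 0.003], [0.0718, 0.0583]] 0.806 p 0.0115
```

arm_command([
  [0, 0, 0, 0.1, 0, 0, 1],
  [0, 0, 0, 0.3, 0, -0.2, 1],
  [0, 0, 0, 0.5, 0, -1, 1],
  [0, 0, 0, 0.5, 0, -3, 1],
  [0, 0, 0, 0.5, 0, -5, 1],
  [0, 0, 0, 0.5, 0, -7, 1],
  [0, 0, 0, 0.5, 0, -8, 1],
  [0, 0, 0, 0.5, 0, -8, 1],
])

```text
time_s: 18.67
tcp_pos: [0.5602, 0.2195, 0.1222]
ee_rot: [[-0.193, -0.981, 0.003], [-0.981, 0.193, 0.002], [-0.003, -0.003, -1.0]]
wrist_force: [0.5, 0.5, -3.9]
gripper_width: 0.248
gripper_force: 30.0
```

```bash
python3 - <<'E'
from h import *
row(bp('w',.121,.016,.12),258.9); where('g')
E
```

```text
row [-0.0027  0.0027 -0.0003] [ 4.968 11.986  0.178] t 18.67 tcp [0.5602 0.2195 0.1222] yaw -101.12 F [ 0.48  0.52 -3.93] w 0.248
board x 0.0666 y 0.0115 z 0.1222 Fx -0.6 Fy 0.4 Fz -3.9 M [ 0.01  0.01 -0.03]
```

arm_command([
  [0, 0, 0, 1.2, 1.5, 0, 1],
  [0, 0, 0, 2.5, 4, 0, 1],
  [0, 0, 0, 3.8, 7, 0, 1],
  [0, 0, 0, 5, 10, 0, 1],
  [0, 0, 0, 5, 12, 0.5, 1],
  [0, 0, 0, 5, 12, 2, 1],
  [0, 0, 0, 5, 12, 4, 1],
  [0, 0, 0, 5, 12, 4, 1],
])

```text
time_s: 19.33
tcp_pos: [0.4286, 0.1909, 0.0762]
ee_rot: [[-0.194, -0.981, -0.008], [-0.981, 0.194, -0.006], [0.007, 0.007, -1.0]]
wrist_force: [-0.3, -1.6, -4.8]
gripper_width: 0.245
gripper_force: 30.0
```

```bash
python3 - <<'E'
from h import *
row(bp('w',.121,.016,.0415),258.9); where('w')
E
```

```text
row [ 0.0067 -0.0072 -0.0014] [-0.403 -0.394  3.46 ] t 19.33 tcp [0.4286 0.1909 0.0762] yaw -101.18 F [-0.31 -1.63 -4.83] w 0.245
board x 0.1248 y 0.0123 z 0.0762 Fx 1.7 Fy 0.0 Fz -4.8 M [-0.22  0.3   0.04]
```

arm_command([
  [0, 0, 0, 0, 0, 0, 1],
  [0, 0, 0, 0, 0, 0.6, 1],
  [0, 0, 0, 0, 0, 1.2, 1],
  [0, 0, 0, 0, 0, 1.8, 1],
  [0, 0, 0, 0, 0, 2, 1],
  [0, 0, 0, 0, 0, 2, 1],
])

```text
time_s: 19.83
tcp_pos: [0.4318, 0.193, 0.0591]
ee_rot: [[-0.193, -0.981, -0.001], [-0.981, 0.193, -0.001], [0.001, 0.001, -1.0]]
wrist_force: [-0.4, 0.2, -4.4]
gripper_width: 0.251
gripper_force: 30.0
```

```bash
python3 - <<'E'
from h import *
row(bp('w',.121,.016,.0415),258.9); where('w')
E
```

```text
row [ 0.001  -0.0012 -0.0006] [-0.114 -0.098  1.761] t 19.83 tcp [0.4318 0.193  0.0591] yaw -101.14 F [-0.44  0.23 -4.4 ] w 0.251
board x 0.1221 y 0.0150 z 0.0591 Fx -0.1 Fy -0.5 Fz -4.4 M [-0.08  0.14 -0.05]
```

arm_command([
  [0, 0, 0, 0, 0, 0.6, 1],
  [0, 0, 0, 0, 0, 1.2, 1],
  [0, 0, 0, 0, 0, 1.5, 1],
  [0, 0, 0, 0, 0, 1.65, 1],
  [0, 0, 0, 0, 0, 1.7, 1],
  [0, 0, 0, 0, 0, 1.7, 1],
  [0, 0, 0, 0, 0, 1.7, 1],
])

```text
time_s: 20.42
tcp_pos: [0.4323, 0.1935, 0.0429]
ee_rot: [[-0.193, -0.981, 0.0], [-0.981, 0.193, 0.0], [-0.0, -0.0, -1.0]]
wrist_force: [-0.5, -0.3, -3.3]
gripper_width: 0.246
gripper_force: 30.0
```

arm_command([
  [0, 0, 0, 0, 0.1, 0, 1],
  [0, 0, 0, 0, 0.2, 0, 1],
  [0, 0, 0, 0, 0.3, 0, 1],
  [0, 0, 0, 0, 0.35, 0, 1],
  [0, 0, 0, 0, 0.35, 0, 1],
])

```text
time_s: 20.83
tcp_pos: [0.4285, 0.194, 0.0428]
ee_rot: [[-0.193, -0.981, 0.0], [-0.981, 0.193, 0.0], [-0.0, -0.0, -1.0]]
wrist_force: [-0.3, 0.8, -4.8]
gripper_width: 0.252
gripper_force: 30.0
```

```bash
python3 - <<'E'
from h import *
row(bp('w',.121,.016,.0406),258.9); where('w')
E
```

```text
row [-0.      0.0001 -0.0001] [-0.074 -0.442  0.225] t 20.83 tcp [0.4285 0.194  0.0428] yaw -101.11 F [-0.3   0.82 -4.8 ] w 0.252
board x 0.1217 y 0.0116 z 0.0428 Fx -0.8 Fy -0.4 Fz -4.8 M [-0.06  0.11 -0.07]
```

arm_command([
  [0, 0, 0, 0, 0.05, 0.08, 1],
  [0, 0, 0, 0, 0.1, 0.15, 1],
  [0, 0, 0, 0, 0.1, 0.15, 1],
])

```text
time_s: 21.08
tcp_pos: [0.4275, 0.1941, 0.0411]
ee_rot: [[-0.193, -0.981, -0.0], [-0.981, 0.193, -0.0], [0.0, 0.0, -1.0]]
wrist_force: [-1.1, 0.6, -3.2]
gripper_width: 0.248
gripper_force: 30.0
```

arm_command([
  [0, 0, 0, 0, 0.05, 0, 1],
  [0, 0, 0, 0, 0.1, 0, 1],
  [0, 0, 0, 0, 0.1, 0, 1],
])

```text
time_s: 21.33
tcp_pos: [0.4268, 0.1944, 0.0413]
ee_rot: [[-0.193, -0.981, 0.0], [-0.981, 0.193, 0.0], [-0.0, -0.0, -1.0]]
wrist_force: [0.6, -1.3, -5.0]
gripper_width: 0.248
gripper_force: 30.0
```

```bash
python3 - <<'E'
from h import *
row(bp('w',.121,.016,.0406),258.9); where('w')
E
```

```text
row [-0.0003  0.0001 -0.0002] [-0.065 -0.617  0.069] t 21.33 tcp [0.4268 0.1944 0.0413] yaw -101.11 F [ 0.55 -1.34 -4.98] w 0.248
board x 0.1216 y 0.0098 z 0.0413 Fx 1.2 Fy 0.8 Fz -5.0 M [-0.14 -0.05  0.02]
```

arm_command([
  [0, 0, 0, 0, 0.03, 0, 1],
  [0, 0, 0, 0, 0.05, 0, 1],
  [0, 0, 0, 0, 0.05, 0, 1],
])

```text
time_s: 21.58
tcp_pos: [0.4266, 0.1945, 0.0414]
ee_rot: [[-0.193, -0.981, 0.001], [-0.981, 0.193, 0.0], [-0.0, -0.001, -1.0]]
wrist_force: [3.1, -1.8, -5.2]
gripper_width: 0.248
gripper_force: 30.0
```

```bash
python3 - <<'E'
from h import *
row(bp('w',.121,.016,.0406),258.9); where('w')
E
```

```text
row [-0.0007  0.0004 -0.0003] [-0.059 -0.634  0.077] t 21.58 tcp [0.4266 0.1945 0.0414] yaw -101.12 F [ 3.08 -1.77 -5.18] w 0.248
board x 0.1216 y 0.0097 z 0.0414 Fx 1.2 Fy 3.4 Fz -5.2 M [-0.69 -0.89 -0.1 ]
```

arm_command([
  [0, 0, 0, -0.25, 0, 0, 1],
  [0, 0, 0, -0.5, 0, 0, 1],
  [0, 0, 0, -0.75, 0, 0, 1],
  [0, 0, 0, -1, 0, 0, 1],
  [0, 0, 0, -1.25, 0, 0, 1],
  [0, 0, 0, -1.5, 0, 0, 1],
  [0, 0, 0, -1.75, 0, 0, 1],
  [0, 0, 0, -2, 0, 0, 1],
])

```text
time_s: 22.25
tcp_pos: [0.4303, 0.2134, 0.0413]
ee_rot: [[-0.192, -0.981, -0.0], [-0.981, 0.192, -0.002], [0.002, -0.0, -1.0]]
wrist_force: [7.1, -6.0, -3.5]
gripper_width: 0.25
gripper_force: 30.0
```

```bash
sed -i "s/^def bp/O['w']=O['w']-.0014*axes()[1]\ndef bp/" h.py; python3 - <<'E'
from h import *
row(bp('w',.08,.011,.0406),258.9); where('w')
E
```

```text
row [-0.0001 -0.0018  0.0001] [-2.233  0.013  0.067] t 22.25 tcp [0.4303 0.2134 0.0413] yaw -101.1 F [ 7.14 -6.04 -3.46] w 0.25
board x 0.1023 y 0.0111 z 0.0413 Fx 4.6 Fy 8.2 Fz -3.5 M [-2.22 -1.99 -0.14]
```

arm_command([
  [0, 0, 0, -0.1, -0.06, 0, 1],
  [0, 0, 0, -0.3, -0.07, 0, 1],
  [0, 0, 0, -0.5, -0.07, 0, 1],
  [0, 0, 0, -0.7, -0.07, 0, 1],
  [0, 0, 0, -0.9, -0.07, 0, 1],
  [0, 0, 0, -1.1, -0.07, 0, 1],
  [0, 0, 0, -1.2, -0.07, 0, 1],
  [0, 0, 0, -1.2, -0.07, 0, 1],
])

```text
time_s: 22.92
tcp_pos: [0.4328, 0.2253, 0.0411]
ee_rot: [[-0.193, -0.981, -0.001], [-0.981, 0.193, -0.001], [0.002, 0.001, -1.0]]
wrist_force: [3.6, -4.2, -4.2]
gripper_width: 0.247
gripper_force: 30.0
```

```bash
python3 - <<'E'
from h import *
row(bp('w',.08,.011,.0406),258.9); where('w')
E
```

```text
row [ 0.0007 -0.0016 -0.0002] [-1.023  0.028  0.044] t 22.92 tcp [0.4328 0.2253 0.0411] yaw -101.11 F [ 3.61 -4.17 -4.17] w 0.247
board x 0.0902 y 0.0113 z 0.0411 Fx 3.4 Fy 4.3 Fz -4.2 M [-1.21 -0.96 -0.07]
```

arm_command([
  [0, 0, 0, -0.2, 0, 0, 1],
  [0, 0, 0, -0.4, 0, 0, 1],
  [0, 0, 0, -0.6, 0, 0, 1],
  [0, 0, 0, -0.8, 0, 0, 1],
  [0, 0, 0, -1.0, 0, 0, 1],
  [0, 0, 0, -1.0, 0, 0, 1],
])

```text
time_s: 23.42
tcp_pos: [0.4348, 0.2353, 0.041]
ee_rot: [[-0.193, -0.981, -0.001], [-0.981, 0.193, -0.001], [0.001, 0.001, -1.0]]
wrist_force: [3.3, -3.7, -4.0]
gripper_width: 0.247
gripper_force: 30.0
```

```bash
python3 - <<'E'
from h import *
row(bp('w',.08,.011,.0406),258.9); where('w')
E
```

```text
row [ 0.0006 -0.0012 -0.0001] [0.002 0.028 0.045] t 23.42 tcp [0.4348 0.2353 0.041 ] yaw -101.11 F [ 3.3  -3.71 -3.98] w 0.247
board x 0.0800 y 0.0113 z 0.0410 Fx 3.0 Fy 3.9 Fz -4.0 M [-1.04 -0.88 -0.01]
```

arm_command([
  [0, 0, 0, -0.1, 0, 0, 1],
  [0, 0, 0, -0.2, 0, 0, 1],
  [0, 0, 0, -0.3, 0, 0, 1],
  [0, 0, 0, -0.3, 0, 0, 1],
])

```text
time_s: 23.75
tcp_pos: [0.4354, 0.2381, 0.0411]
ee_rot: [[-0.193, -0.981, -0.001], [-0.981, 0.193, -0.001], [0.001, 0.001, -1.0]]
wrist_force: [3.6, -4.3, -4.7]
gripper_width: 0.245
gripper_force: 30.0
```

arm_command([
  [0, 0, 0, -0.05, 0, 0, 1],
  [0, 0, 0, -0.1, 0, 0, 1],
  [0, 0, 0, -0.1, 0, 0, 1],
])

```text
time_s: 24.0
tcp_pos: [0.4355, 0.2391, 0.0411]
ee_rot: [[-0.193, -0.981, -0.001], [-0.981, 0.193, -0.001], [0.001, 0.001, -1.0]]
wrist_force: [2.8, -3.9, -4.3]
gripper_width: 0.251
gripper_force: 30.0
```

```bash
python3 - <<'E'
from h import *
row(bp('w',.08,.011,.0406),258.9); where('w')
s=cam('side');a=s['pixels']; cv2.imwrite('pics/raw8.png',a)
w=cam('wrist'); cv2.imwrite('pics/raww8.png',w['pixels'])
# dark strip of white board in side view
u,v=proj(s,bp('w',.05,.05,.02))[0].astype(int); print(u,v)
g=cv2.cvtColor(a,cv2.COLOR_BGR2GRAY)[v-30:v+25,u-35:u+40]
for r in g[::2,::2]: print(''.join('#' if x<50 else ('+' if x<100 else '.') for x in r))
E
```

```text
row [ 0.0005 -0.001  -0.0003] [0.383 0.028 0.05 ] t 24.0 tcp [0.4355 0.2391 0.0411] yaw -101.12 F [ 2.83 -3.9  -4.34] w 0.251
board x 0.0762 y 0.0113 z 0.0411 Fx 3.3 Fy 3.5 Fz -4.3 M [-1.25 -1.   -0.06]
229 170
####################+++++++++.........
######################+++.++#.........
+++++++++++++++++##...######..........
++++++#.....+++++##...+#####..........
++#++.#.....#######......###..........
#####..##+++####++#++....###..........
#####+#+++++#####.++...++##+..........
########++++#####++++++++##+#######+++
########++########+++++++##++##+++++++
###+#####+..####+++++++++##++++++#++++
###+#####+#####...+#####++++++++....+#
########..#+##+.....########++++......
########.+++#####+...++.....+++#...#..
########++++#########+......++.....##.
########++++############+...#......##+
##############+...+#+####..+#.........
##############++++.++++##..#+.........
#####+########+...++++++...#++........
#####.+#######..+.+........##+........
#####.+....#+..............##.........
####+......++..............##.........
####+......+....+..+..+....#+.........
####.......+.+............##+.........
####.......+..............##+.........
+##########+++++++++++....##++........
++++++++####+##+#######++###+##++#++++
++++++++++++++++++++++++++++++++++++++
++++++++++++++++++++++++++++++++++++++
```

arm_command([
  [0, 0, 0, -0.05, 0, 0, 1],
  [0, 0, 0, -0.1, 0, 0, 1],
  [0, 0, 0, -0.1, 0, 0, 1],
])

```text
time_s: 24.35
tcp_pos: [0.4357, 0.2401, 0.0411]
ee_rot: [[-0.193, -0.981, -0.001], [-0.981, 0.193, -0.001], [0.001, 0.001, -1.0]]
wrist_force: [3.6, -3.8, -4.6]
gripper_width: 0.246
gripper_force: 30.0
```

arm_command([
  [0, 0, 0, -0.05, 0, 0, 1],
  [0, 0, 0, -0.1, 0, 0, 1],
  [0, 0, 0, -0.1, 0, 0, 1],
])

```text
time_s: 24.6
tcp_pos: [0.4359, 0.2411, 0.0411]
ee_rot: [[-0.193, -0.981, -0.001], [-0.981, 0.193, -0.001], [0.001, 0.0, -1.0]]
wrist_force: [3.3, -4.3, -4.2]
gripper_width: 0.249
gripper_force: 30.0
```

```bash
python3 - <<'E'
from h import *
where('w')
E
```

```text
board x 0.0740 y 0.0113 z 0.0411 Fx 3.6 Fy 4.0 Fz -4.2 M [-1.21 -0.85  0.04]
```

arm_command([
  [0, 0, 0, -0.04, 0, 0, 1],
  [0, 0, 0, -0.08, 0, 0, 1],
  [0, 0, 0, -0.08, 0, 0, 1],
])

```text
time_s: 24.85
tcp_pos: [0.4361, 0.242, 0.0411]
ee_rot: [[-0.193, -0.981, -0.0], [-0.981, 0.193, -0.0], [0.001, 0.0, -1.0]]
wrist_force: [2.8, -3.6, -4.4]
gripper_width: 0.247
gripper_force: 30.0
```

arm_command([
  [0, 0, 0, -0.04, 0, 0, 1],
  [0, 0, 0, -0.08, 0, 0, 1],
  [0, 0, 0, -0.08, 0, 0, 1],
])

```text
time_s: 25.1
tcp_pos: [0.4363, 0.243, 0.0412]
ee_rot: [[-0.193, -0.981, -0.0], [-0.981, 0.193, -0.0], [0.0, 0.0, -1.0]]
wrist_force: [3.4, -3.1, -4.9]
gripper_width: 0.247
gripper_force: 30.0
```

```bash
python3 - <<'E'
from h import *
where('w')
E
```

```text
board x 0.0722 y 0.0113 z 0.0412 Fx 2.4 Fy 3.9 Fz -4.9 M [-1.17 -0.72 -0.03]
```

arm_command([
  [0, 0, 0, -0.04, 0, 0, 1],
  [0, 0, 0, -0.07, 0, 0, 1],
  [0, 0, 0, -0.07, 0, 0, 1],
])

```text
time_s: 25.35
tcp_pos: [0.4364, 0.2438, 0.0412]
ee_rot: [[-0.193, -0.981, -0.0], [-0.981, 0.193, 0.0], [0.0, 0.0, -1.0]]
wrist_force: [1.9, -2.0, -4.8]
gripper_width: 0.25
gripper_force: 30.0
```

arm_command([
  [0, 0, 0, -0.04, 0, 0, 1],
  [0, 0, 0, -0.07, 0, 0, 1],
  [0, 0, 0, -0.07, 0, 0, 1],
])

```text
time_s: 25.6
tcp_pos: [0.4366, 0.2445, 0.0412]
ee_rot: [[-0.193, -0.981, -0.0], [-0.981, 0.193, 0.0], [-0.0, 0.0, -1.0]]
wrist_force: [2.1, -2.4, -4.0]
gripper_width: 0.249
gripper_force: 30.0
```

```bash
python3 - <<'E'
from h import *
where('w')
E
```

```text
board x 0.0706 y 0.0113 z 0.0412 Fx 1.9 Fy 2.5 Fz -4.0 M [-0.86 -0.4  -0.02]
```

arm_command([
  [0, 0, 0, -0.04, 0.02, 0, 1],
  [0, 0, 0, -0.07, 0.02, 0, 1],
  [0, 0, 0, -0.07, 0.02, 0, 1],
])

```text
time_s: 25.85
tcp_pos: [0.4367, 0.2452, 0.0413]
ee_rot: [[-0.193, -0.981, 0.0], [-0.981, 0.193, 0.0], [-0.0, -0.0, -1.0]]
wrist_force: [2.3, -2.5, -4.4]
gripper_width: 0.247
gripper_force: 30.0
```

arm_command([
  [0, 0, 0, -0.04, 0.02, 0, 1],
  [0, 0, 0, -0.07, 0.02, 0, 1],
  [0, 0, 0, -0.07, 0.02, 0, 1],
])

```text
time_s: 26.1
tcp_pos: [0.4368, 0.2459, 0.0413]
ee_rot: [[-0.193, -0.981, 0.0], [-0.981, 0.193, 0.0], [-0.0, -0.0, -1.0]]
wrist_force: [3.4, -4.7, -4.3]
gripper_width: 0.249
gripper_force: 30.0
```

```bash
python3 - <<'E'
from h import *
where('w')
E
```

```text
board x 0.0692 y 0.0113 z 0.0413 Fx 4.0 Fy 4.2 Fz -4.3 M [-1.24 -0.92 -0.02]
```

arm_command([
  [0, 0, 0, -0.03, 0, 0, 1],
  [0, 0, 0, -0.05, 0, 0, 1],
  [0, 0, 0, -0.05, 0, 0, 1],
  [0, 0, 0, -0.05, 0, 0, 1],
])

```text
time_s: 26.43
tcp_pos: [0.4369, 0.2463, 0.0413]
ee_rot: [[-0.193, -0.981, 0.0], [-0.981, 0.193, 0.0], [-0.0, -0.0, -1.0]]
wrist_force: [3.7, -4.5, -3.9]
gripper_width: 0.251
gripper_force: 30.0
```

```bash
python3 - <<'E'
from h import *
where('w')
s=cam('side');a=s['pixels']; cv2.imwrite('pics/raw9.png',a)
where('w')
u,v=proj(s,bp('w',.05,.05,.02))[0].astype(int)
A=cv2.resize(a[v-32:v+32,u-30:u+130],(800,320),interpolation=2)
cv2.imwrite('pics/s9.png',A)
E
```

```text
board x 0.0688 y 0.0113 z 0.0413 Fx 3.7 Fy 4.4 Fz -3.9 M [-1.31 -0.94 -0.05]
board x 0.0688 y 0.0113 z 0.0413 Fx 3.9 Fy 3.7 Fz -5.0 M [-1.32 -0.98 -0.09]
```

View pics/s9.png

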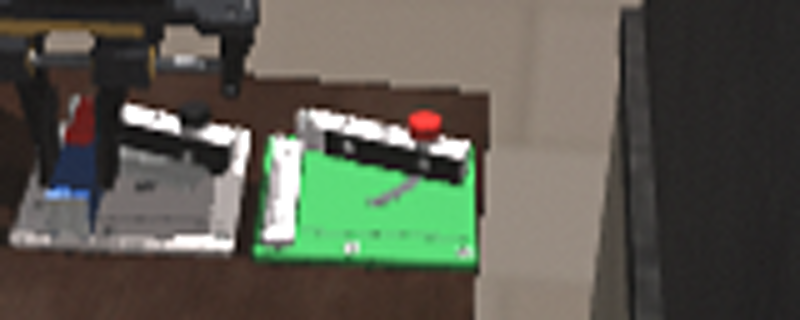

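Side crop: the white fence has swung round; its bar edge runs (120,102)–(245,128) against the green one's (310,112)–(470,142), blade in front of it. I compare the two angles numerically from here on.

```bash
cat > ang.py <<'E'
from h import *
def fences(s,a,show=1):
    u,v=proj(s,bp('w',.05,.05,.02))[0].astype(int); g=cv2.cvtColor(a,cv2.COLOR_BGR2GRAY).astype(float); out={}
    X,Y=axes()
    for n,x0,x1,seg in(('w',130,225,((125,112),(235,140))),('g',330,460,((325,132),(465,160)))):
        pu,pl=[],[]
        for x in range(u-30+x0//5,u-30+x1//5):
            yc=v-32+np.interp((x-u+30)*5,[seg[0][0],seg[1][0]],[seg[0][1],seg[1][1]])/5
            r=np.arange(int(yc)-5,int(yc)+6); d=np.diff(g[r,x]); k=np.argmin(d)  # bright->dark going down
            w=-d[max(k-1,0):k+2].clip(None,0) if 0 else np.clip(-d[max(k-1,0):k+2],0,None)
            pu.append((x,r[0]+.5+np.sum(np.arange(max(k-1,0),k+2)[:len(w)]*w)/w.sum()))
        P=np.array(pu); 
        for _ in range(3):
            f=np.polyfit(P[:,0],P[:,1],1); e=abs(P[:,1]-np.polyval(f,P[:,0])); P=P[e<max(.5,1.5*np.median(e))]
        q=ray(s,[[x,np.polyval(f,x)] for x in(P[0,0],P[-1,0])],.026)[:,:2]; d=q[1]-q[0]
        out[n]=np.arctan2(d@Y,d@X); print(n,'slope',f[0].round(3),'n',len(P),'resid',e.mean().round(2),'rad',out[n].round(3),'q',[( (k-O[n])@X,(k-O[n])@Y) for k in q])
E
python3 - <<'E'
from ang import *
s=cam('side'); fences(s,s['pixels'])
E
```

```text
w slope 0.24 n 19 resid 0.1 rad 1.204 q [(np.float64(0.014716425881483268), np.float64(0.03278944708356637)), (np.float64(0.034349915653763115), np.float64(0.08395459812398216))]
g slope 0.226 n 24 resid 0.1 rad 1.214 q [(np.float64(0.00821015239953489), np.float64(0.016567150545349626)), (np.float64(0.03350850047074742), np.float64(0.08442129951055412))]
```

arm_command([
  [0, 0, 0, -0.02, 0, 0, 1],
  [0, 0, 0, -0.05, 0, 0, 1],
  [0, 0, 0, -0.05, 0, 0, 1],
  [0, 0, 0, -0.05, 0, 0, 1],
])

```text
time_s: 26.87
tcp_pos: [0.4369, 0.2464, 0.0413]
ee_rot: [[-0.193, -0.981, -0.0], [-0.981, 0.193, -0.001], [0.001, -0.0, -1.0]]
wrist_force: [4.1, -5.0, -4.2]
gripper_width: 0.256
gripper_force: 30.0
```

```bash
python3 - <<'E'
from ang import *
where('w')
s=cam('side'); fences(s,s['pixels']); where('w')
E
```

```text
board x 0.0687 y 0.0112 z 0.0413 Fx 4.1 Fy 5.0 Fz -4.2 M [-1.58 -1.09 -0.01]
w slope 0.238 n 19 resid 0.11 rad 1.207 q [(np.float64(0.014754516732842433), np.float64(0.032794330819188776)), (np.float64(0.03422384545890739), np.float64(0.08394350794714496))]
g slope 0.227 n 24 resid 0.1 rad 1.214 q [(np.float64(0.00820453634998684), np.float64(0.01656693186731257)), (np.float64(0.033518106157939), np.float64(0.08442114035586634))]
board x 0.0687 y 0.0112 z 0.0413 Fx 4.0 Fy 4.0 Fz -3.7 M [-1.58 -1.04  0.05]
```

arm_command([
  [0, 0, 0, 0.02, -0.02, 0.05, 1],
  [0, 0, 0, 0.05, -0.05, 0.1, 1],
  [0, 0, 0, 0.05, -0.05, 0.12, 1],
  [0, 0, 0, 0.05, -0.05, 0.12, 0.1],
  [0, 0, 0, 0.05, -0.05, 0.12, 0.1],
  [0, 0, 0, 0.05, -0.05, 0.12, 0.1],
  [0, 0, 0, 0.05, -0.05, 0.12, 0.1],
])

```text
time_s: 27.5
tcp_pos: [0.4376, 0.2472, 0.0403]
ee_rot: [[-0.192, -0.981, 0.001], [-0.981, 0.192, 0.002], [-0.002, -0.001, -1.0]]
wrist_force: [-0.1, 0.2, 0.6]
gripper_width: 0.423
gripper_force: 0.0
```

```bash
python3 - <<'E'
from ang import *
where('w'); print(sense()['gripper_width'])
E
```

```text
board x 0.0678 y 0.0118 z 0.0403 Fx -0.2 Fy -0.1 Fz 0.6 M [0.   0.08 0.04]
0.4231619570946253
```

arm_command([
  [0, 0, 0, 0, 0, -1, 0.1],
  [0, 0, 0, 0, 0, -3, 0.1],
  [0, 0, 0, 0, 0, -6, 0.1],
  [0, 0, 0, 0, 0, -9, 0.1],
  [0, 0, 0, 2, 0, -12, 0.1],
  [0, 0, 0, 5, 0, -14, 0.1],
  [0, 0, 0, 8, 0, -15, 0.1],
  [0, 0, 0, 10, 0, -15, 0.1],
])

```text
time_s: 28.17
tcp_pos: [0.4184, 0.1475, 0.1929]
ee_rot: [[-0.192, -0.981, 0.005], [-0.981, 0.192, 0.004], [-0.005, -0.004, -1.0]]
wrist_force: [0.0, -0.2, -0.3]
gripper_width: 0.449
gripper_force: 0.0
```

```bash
python3 - <<'E'
from ang import *
s=cam('side'); a=s['pixels']; fences(s,a)
h=cv2.cvtColor(a,cv2.COLOR_BGR2HSV); X,Y=axes()
m=cv2.inRange(h,(100,90,30),(125,255,255)); u,v=proj(s,bp('w',.06,.011,.03))[0].astype(int); print(u,v)
for y in range(v-22,v+25,2):
    x=np.nonzero(m[y,u-25:u+25])[0]
    if len(x): 
        p=ray(s,[[u-25+x.min()-.5,y],[u-25+x.max()+.5,y]],.034)[:,:2]-O['w']; print(y,x.min()+u-25,x.max()+u-25,(p@X).round(4),(p@Y).round(4))
w=cam('wrist'); a=w['pixels']; cv2.imwrite('pics/raww10.png',a); print(proj(w,[bp('w',.06,.011,.034),bp('w',.1,.011,.034)]))
m=cv2.inRange(cv2.cvtColor(a,cv2.COLOR_BGR2HSV),(100,110,30),(125,255,255)); k=[c for c in cv2.findContours(m,0,1)[0] if cv2.contourArea(c)>60]
for c in k:
    r=cv2.minAreaRect(c); b=cv2.boxPoints(r); p=ray(w,b,.034)[:,:2]-O['w']; print(np.round(r[0]),np.round(r[1]),np.c_[p@X,p@Y].round(4).tolist())
E
```

```text
w slope 0.236 n 18 resid 0.1 rad 1.21 q [(np.float64(0.014657695076332068), np.float64(0.03278191704118056)), (np.float64(0.03393820570165115), np.float64(0.08391838071208878))]
g slope 0.227 n 25 resid 0.1 rad 1.213 q [(np.float64(0.00819792690303329), np.float64(0.016566674508314366)), (np.float64(0.0335614677527215), np.float64(0.08442042190637443))]
214 168
162 218 218 [0.0292 0.029 ] [0.0146 0.0173]
164 218 220 [0.0401 0.0395] [0.0162 0.0241]
166 218 219 [0.0509 0.0504] [0.0177 0.023 ]
168 211 219 [0.0629 0.0609] [0.001  0.0245]
170 211 218 [0.0732 0.0715] [0.0027 0.0234]
172 210 218 [0.0836 0.0817] [0.0018 0.0248]
174 209 217 [0.0938 0.0919] [0.0009 0.0237]
176 209 216 [0.1036 0.1019] [0.0025 0.0226]
178 217 217 [0.1116 0.1114] [0.024  0.0265]
180 217 217 [0.121  0.1208] [0.0254 0.0279]
[[256.11307102 273.23712593]
 [255.95410401 243.20729787]]
[256. 275.] [24. 16.] [[0.0739, 0.0208], [0.0739, 0.0014], [0.0408, 0.0013], [0.0409, 0.0212]]
[206.  45.] [26. 25.] [[0.3139, 0.0774], [0.3294, 0.0592], [0.3129, 0.0417], [0.297, 0.0599]]
```

```bash
python3 -c "
from h import *
print(finish_job())"
```

```text
the job is handed in; nothing more can be done
None
```

The job is handed in; the verdict was not shown. The bevel, lever down, lies locked in the white corner, and the white fence measures 1.210 rad against the green one's 1.213 rad, with the robot clear of everything.

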